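# Make up the candle centrepiece on the console table

### The arm

A 6-joint arm with a two-finger parallel gripper is mounted at the origin on the work surface. World frame = base frame: x ahead of the robot, y to its left, z up, the work surface at z = 0. Lengths are in m, angles in rad, forces in N, time in s.
With the tool pointing down it reaches from about 0.425 to 0.95 m from the base axis. Payload 3.5 kg.
Tool frame: the origin (TCP) lies between the finger pads; the fingertips stand 14 mm ahead of it and the grasp point (between the pads) lies 5 mm behind it (ctrl.tip_extent is the distance from the TCP to the fingertips, in m); x points along the fingers, z is the direction in which the jaws open and shut, and the axes are right-handed (so a half turn about x gives the same grasp; the last joint's range is limited). The gripper opens to 85 mm and grips with 20 to 120 N. Pads are 22 mm wide; open, the fingers measure 114 mm over their backs; the gripper's body (76 mm by 85 mm) begins 54 mm behind the grasp point. The pads swing forward as they close: fully open they stand 13 mm farther back than shut.
Start: joints at [-1.413, 0.286, 1.577, -0, 1.279, -0.15], TCP at [0.205, -0.643, 0.245] pointing down, gripper open.
Joint ranges: [-2.77, 2.77], [-0.9, 2.22], [0.21, 2.48], [-1.53, 4.67], [0.24, 2.81], [-2.84, 2.84]. Speed limits (rad/s): [2.79, 2.79, 3.14, 3.14, 3.14, 3.14].

### API

Orientations are given as a unit quaternion [x, y, z, w].
In Python, from plant import ctrl gives the robot as it stands.
- The arm moves only by the tool move_arm, never from a script. Its argument "commands" is one flat list of numbers, 4 for each row, row after row: the shift along the tool's x, y, z in units of 25 mm (1.0 is 25 mm), then the turn about the tool's x in units of 5 degrees (1.0 is 5 degrees). A call has 1 to 20 rows; each row shifts and turns the commanded pose from where the row before left it, along the tool's axes as they then stand; what a row does not reach is not made up. A row lasts 1/8 s, in which the tool goes at most 62.5 mm and 10.7 degrees, less where a joint would pass 70% of its speed; a pose out of reach is approached as far as the arm can. A call is refused whole if a number of a shift passes 1 or a number of a turn 1, either way. A call with a gripper value outside its range is refused whole. "jaw" is the finger opening in mm, from 0 to 85.4, set as the call begins (left out, the last holds). The fingers move at their own pace and stop on an object; "force" is the grip in N (left out, the last holds). Time passes only in rows, so rows that do not move let the fingers close. It gives the time, the measured TCP pose, the force and the opening at its end, in the units of the state.
- ctrl.get_state(): the state, without advancing time (a new reading comes with each control period).
- ctrl.read_camera(name): name is "side" or "top"; returns the picture (420x560x3 uint8, red, green, blue); there is no depth.
- ctrl.get_calibration(name): a dict with "camera_matrix" (3x3 intrinsics, pixels), "camera_from_world" (4x4, takes a point from world to camera coordinates). Camera axes: x right, y down, z forward; pixel columns grow to the right and rows downward; lengths in m; the calibration is good to about 2 mm. A picture is of the moment at which its call begins. get_calibration takes no time and is no camera call.
- ctrl.sign_off(): hands the job in, once; it reports no verdict.
The state is a dict: "time": time; "qpos": joint angles; "dq": joint speeds; "joint_efforts": joint torques, N m; "eef_pos": TCP position; "tcp_rot": TCP orientation; "contact_force": force on the tool from outside, world axes, zero at the start; "wrist_torque": the same for the moment, N m; "opening": opening from 0.0 (shut) to 1.0 (fully open).
Only numpy, scipy, OpenCV 4.12 (cv2) and the standard library are available. Lean on these libraries where they do the work, as an engineer would, in place of code of your own. Each camera call takes 0.05 s, during which the arm holds its last target.

### The job

Make up the candle centrepiece: gently lower every tapered metal cup standing on the table upright into a ceramic holder of its own, letting it settle under its own weight, neither dropped in nor pressed in hard, so that it does not wedge tight. Each metal cup also gets one candle from the crate, standing upright in it right down to the cup's floor. A candle left over stays upright; leave the plant and the jar alone.

Things in the scene. Friction and masses are not known exactly. Their poses are not given: they have to be found in the camera images.
- centrepiece: Wooden plank 100 x 390 x 14 mm, fixed to the table, carrying a row of four white ceramic holders along its own y axis. Origin: centre of its underside; x across, y along the row, z up.
- mouth0 (a point): Centre of the mouth of ceramic holder 0 (plank y = -138 mm), level with its rim, 76 mm above the table; z up. The holder is an open round cup, 62 mm tall, tapering like a funnel: outside radius 37 mm at rim, 25 at foot; inside radius 33 mm at rim, narrowing 0.2 mm per mm of depth to its floor 56 mm below the rim.
- mouth1 (a point): Centre of the mouth of ceramic holder 1 (plank y = -46 mm), level with its rim, 76 mm above the table; z up. The holder is an open round cup, 62 mm tall, tapering like a funnel: outside radius 37 mm at rim, 25 at foot; inside radius 33 mm at rim, narrowing 0.2 mm per mm of depth to its floor 56 mm below the rim.
- mouth2 (a point): Centre of the mouth of ceramic holder 2 (plank y = 46 mm), level with its rim, 76 mm above the table; z up. The holder is an open round cup, 62 mm tall, tapering like a funnel: outside radius 37 mm at rim, 25 at foot; inside radius 33 mm at rim, narrowing 0.2 mm per mm of depth to its floor 56 mm below the rim.
- mouth3 (a point): Centre of the mouth of ceramic holder 3 (plank y = 138 mm), level with its rim, 76 mm above the table; z up. The holder is an open round cup, 62 mm tall, tapering like a funnel: outside radius 37 mm at rim, 25 at foot; inside radius 33 mm at rim, narrowing 0.2 mm per mm of depth to its floor 56 mm below the rim.
- cup0: Tapered open metal cup, 80 mm tall, about 180 g, standing on the table (may be absent). Origin: centre of its underside; z up. Outside radius 24.5 mm at foot, 31.2 at 50 mm up, 32 at rim; wall 3.5 mm; inner floor 6 mm up, inside radius 21 mm there, 28 at mouth. Its foot catches on a holder's wall about 39 mm below the holder's rim (41 mm left proud).
- cup1: Tapered open metal cup, 80 mm tall, about 180 g, standing on the table (may be absent). Origin: centre of its underside; z up. Outside radius 24.5 mm at foot, 31.2 at 50 mm up, 32 at rim; wall 3.5 mm; inner floor 6 mm up, inside radius 21 mm there, 28 at mouth. Its foot catches on a holder's wall about 39 mm below the holder's rim (41 mm left proud).
- cup2: Tapered open metal cup, 80 mm tall, about 180 g, standing on the table (may be absent). Origin: centre of its underside; z up. Outside radius 24.5 mm at foot, 31.2 at 50 mm up, 32 at rim; wall 3.5 mm; inner floor 6 mm up, inside radius 21 mm there, 28 at mouth. Its foot catches on a holder's wall about 39 mm below the holder's rim (41 mm left proud).
- cup3: Tapered open metal cup, 80 mm tall, about 180 g, standing on the table (may be absent). Origin: centre of its underside; z up. Outside radius 24.5 mm at foot, 31.2 at 50 mm up, 32 at rim; wall 3.5 mm; inner floor 6 mm up, inside radius 21 mm there, 28 at mouth. Its foot catches on a holder's wall about 39 mm below the holder's rim (41 mm left proud).
- candle0: Cream pillar candle, plain cylinder 36 mm in diameter and 110 mm tall (a thin 8 mm wick on top can be ignored), 110 g. Origin: centre of its underside; z up. Starts upright in a compartment of the crate.
- candle1: Cream pillar candle, plain cylinder 36 mm in diameter and 110 mm tall (a thin 8 mm wick on top can be ignored), 110 g. Origin: centre of its underside; z up. Starts upright in a compartment of the crate.
- candle2: Cream pillar candle, plain cylinder 36 mm in diameter and 110 mm tall (a thin 8 mm wick on top can be ignored), 110 g. Origin: centre of its underside; z up. Starts upright in a compartment of the crate.
- candle3: Cream pillar candle, plain cylinder 36 mm in diameter and 110 mm tall (a thin 8 mm wick on top can be ignored), 110 g. Origin: centre of its underside; z up. Starts upright in a compartment of the crate.
- crate: Open plywood crate, fixed to the table, 136 x 136 x 62 mm high, walls and the one cross divider 5 mm, floor 5 mm thick: four compartments about 60 mm square centred 32.6 mm either way from its middle, a candle in each. Origin: centre of its underside.
- succulent: Bystander: succulent in a square black pot, 85 x 85 x 70 mm, with leaves up to 130 mm high. Origin: centre of its underside.
- jar: Bystander: closed glass jar, 76 mm in diameter, 85 mm high. Origin: centre of its underside.
There are look-alikes about, which are no part of the job. Leave any pink look-alike of the candle0 alone. What is shaped like the candle1 but black is not meant.

How it is judged:
At the end, for the whole second after the job is handed in: Every cup in its own holder: within 8 mm of its axis, foot 32-47 mm below its rim, tilt under 0.12 rad; a candle in each, within 12 mm of the cup axis, foot 2-12 mm above the cup underside, tilt under 0.25 rad; spare candle tilt under 0.3 rad; cups and candles slower than 20 mm/s (((horizontal distance between cup0 and mouth0 below 0.008 m and z of cup0 in the frame of mouth0 between -0.047 and -0.032 m) or (horizontal distance between cup0 and mouth1 below 0.008 m and z of cup0 in the frame of mouth1 between -0.047 and -0.032 m) or (horizontal distance between cup0 and mouth2 below 0.008 m and z of cup0 in the frame of mouth2 between -0.047 and -0.032 m) or (horizontal distance between cup0 and mouth3 below 0.008 m and z of cup0 in the frame of mouth3 between -0.047 and -0.032 m)) and angle between each of cup0, cup1, cup2, cup3's own z axis and vertical below 0.12 rad and linear speed of each of cup0, cup1, cup2, cup3, candle0, candle1, candle2, candle3 below 0.02 m/s and ((horizontal distance between candle0 and cup0 below 0.012 m and z of candle0 in the frame of cup0 between 0.002 and 0.012 m and angle between candle0's own z axis and vertical below 0.25 rad) or (horizontal distance between candle1 and cup0 below 0.012 m and z of candle1 in the frame of cup0 between 0.002 and 0.012 m and angle between candle1's own z axis and vertical below 0.25 rad) or (horizontal distance between candle2 and cup0 below 0.012 m and z of candle2 in the frame of cup0 between 0.002 and 0.012 m and angle between candle2's own z axis and vertical below 0.25 rad) or (horizontal distance between candle3 and cup0 below 0.012 m and z of candle3 in the frame of cup0 between 0.002 and 0.012 m and angle between candle3's own z axis and vertical below 0.25 rad)) and ((horizontal distance between cup1 and mouth0 below 0.008 m and z of cup1 in the frame of mouth0 between -0.047 and -0.032 m) or (horizontal distance between cup1 and mouth1 below 0.008 m and z of cup1 in the frame of mouth1 between -0.047 and -0.032 m) or (horizontal distance between cup1 and mouth2 below 0.008 m and z of cup1 in the frame of mouth2 between -0.047 and -0.032 m) or (horizontal distance between cup1 and mouth3 below 0.008 m and z of cup1 in the frame of mouth3 between -0.047 and -0.032 m)) and ((horizontal distance between candle0 and cup1 below 0.012 m and z of candle0 in the frame of cup1 between 0.002 and 0.012 m and angle between candle0's own z axis and vertical below 0.25 rad) or (horizontal distance between candle1 and cup1 below 0.012 m and z of candle1 in the frame of cup1 between 0.002 and 0.012 m and angle between candle1's own z axis and vertical below 0.25 rad) or (horizontal distance between candle2 and cup1 below 0.012 m and z of candle2 in the frame of cup1 between 0.002 and 0.012 m and angle between candle2's own z axis and vertical below 0.25 rad) or (horizontal distance between candle3 and cup1 below 0.012 m and z of candle3 in the frame of cup1 between 0.002 and 0.012 m and angle between candle3's own z axis and vertical below 0.25 rad)) and ((horizontal distance between cup2 and mouth0 below 0.008 m and z of cup2 in the frame of mouth0 between -0.047 and -0.032 m) or (horizontal distance between cup2 and mouth1 below 0.008 m and z of cup2 in the frame of mouth1 between -0.047 and -0.032 m) or (horizontal distance between cup2 and mouth2 below 0.008 m and z of cup2 in the frame of mouth2 between -0.047 and -0.032 m) or (horizontal distance between cup2 and mouth3 below 0.008 m and z of cup2 in the frame of mouth3 between -0.047 and -0.032 m)) and ((horizontal distance between candle0 and cup2 below 0.012 m and z of candle0 in the frame of cup2 between 0.002 and 0.012 m and angle between candle0's own z axis and vertical below 0.25 rad) or (horizontal distance between candle1 and cup2 below 0.012 m and z of candle1 in the frame of cup2 between 0.002 and 0.012 m and angle between candle1's own z axis and vertical below 0.25 rad) or (horizontal distance between candle2 and cup2 below 0.012 m and z of candle2 in the frame of cup2 between 0.002 and 0.012 m and angle between candle2's own z axis and vertical below 0.25 rad) or (horizontal distance between candle3 and cup2 below 0.012 m and z of candle3 in the frame of cup2 between 0.002 and 0.012 m and angle between candle3's own z axis and vertical below 0.25 rad)) and ((horizontal distance between cup3 and mouth0 below 0.008 m and z of cup3 in the frame of mouth0 between -0.047 and -0.032 m) or (horizontal distance between cup3 and mouth1 below 0.008 m and z of cup3 in the frame of mouth1 between -0.047 and -0.032 m) or (horizontal distance between cup3 and mouth2 below 0.008 m and z of cup3 in the frame of mouth2 between -0.047 and -0.032 m) or (horizontal distance between cup3 and mouth3 below 0.008 m and z of cup3 in the frame of mouth3 between -0.047 and -0.032 m)) and ((horizontal distance between candle0 and cup3 below 0.012 m and z of candle0 in the frame of cup3 between 0.002 and 0.012 m and angle between candle0's own z axis and vertical below 0.25 rad) or (horizontal distance between candle1 and cup3 below 0.012 m and z of candle1 in the frame of cup3 between 0.002 and 0.012 m and angle between candle1's own z axis and vertical below 0.25 rad) or (horizontal distance between candle2 and cup3 below 0.012 m and z of candle2 in the frame of cup3 between 0.002 and 0.012 m and angle between candle2's own z axis and vertical below 0.25 rad) or (horizontal distance between candle3 and cup3 below 0.012 m and z of candle3 in the frame of cup3 between 0.002 and 0.012 m and angle between candle3's own z axis and vertical below 0.25 rad)) and angle between each of candle0, candle1, candle2, candle3's own z axis and vertical below 0.3 rad); the robot touches nothing.
It fails at once if a metal cup is pressed hard into its holder by the gripper (over 50 N between cup and centrepiece) ((contact force between cup0 and centrepiece above 50 N and contact force between the fingers and cup0 above 0.5 N) or (contact force between cup1 and centrepiece above 50 N and contact force between the fingers and cup1 above 0.5 N) or (contact force between cup2 and centrepiece above 50 N and contact force between the fingers and cup2 above 0.5 N) or (contact force between cup3 and centrepiece above 50 N and contact force between the fingers and cup3 above 0.5 N)).
It fails at once if a metal cup is let fall into a holder from a height (falling free faster than 0.4 m/s over a holder) ((horizontal distance between cup0 and mouth0 below 0.03 m and z of cup0 in the frame of mouth0 above -0.03 m and linear speed of cup0 above 0.4 m/s and contact force between the fingers and cup0 below 0.05 N) or (horizontal distance between cup0 and mouth1 below 0.03 m and z of cup0 in the frame of mouth1 above -0.03 m and linear speed of cup0 above 0.4 m/s and contact force between the fingers and cup0 below 0.05 N) or (horizontal distance between cup0 and mouth2 below 0.03 m and z of cup0 in the frame of mouth2 above -0.03 m and linear speed of cup0 above 0.4 m/s and contact force between the fingers and cup0 below 0.05 N) or (horizontal distance between cup0 and mouth3 below 0.03 m and z of cup0 in the frame of mouth3 above -0.03 m and linear speed of cup0 above 0.4 m/s and contact force between the fingers and cup0 below 0.05 N) or (horizontal distance between cup1 and mouth0 below 0.03 m and z of cup1 in the frame of mouth0 above -0.03 m and linear speed of cup1 above 0.4 m/s and contact force between the fingers and cup1 below 0.05 N) or (horizontal distance between cup1 and mouth1 below 0.03 m and z of cup1 in the frame of mouth1 above -0.03 m and linear speed of cup1 above 0.4 m/s and contact force between the fingers and cup1 below 0.05 N) or (horizontal distance between cup1 and mouth2 below 0.03 m and z of cup1 in the frame of mouth2 above -0.03 m and linear speed of cup1 above 0.4 m/s and contact force between the fingers and cup1 below 0.05 N) or (horizontal distance between cup1 and mouth3 below 0.03 m and z of cup1 in the frame of mouth3 above -0.03 m and linear speed of cup1 above 0.4 m/s and contact force between the fingers and cup1 below 0.05 N) or (horizontal distance between cup2 and mouth0 below 0.03 m and z of cup2 in the frame of mouth0 above -0.03 m and linear speed of cup2 above 0.4 m/s and contact force between the fingers and cup2 below 0.05 N) or (horizontal distance between cup2 and mouth1 below 0.03 m and z of cup2 in the frame of mouth1 above -0.03 m and linear speed of cup2 above 0.4 m/s and contact force between the fingers and cup2 below 0.05 N) or (horizontal distance between cup2 and mouth2 below 0.03 m and z of cup2 in the frame of mouth2 above -0.03 m and linear speed of cup2 above 0.4 m/s and contact force between the fingers and cup2 below 0.05 N) or (horizontal distance between cup2 and mouth3 below 0.03 m and z of cup2 in the frame of mouth3 above -0.03 m and linear speed of cup2 above 0.4 m/s and contact force between the fingers and cup2 below 0.05 N) or (horizontal distance between cup3 and mouth0 below 0.03 m and z of cup3 in the frame of mouth0 above -0.03 m and linear speed of cup3 above 0.4 m/s and contact force between the fingers and cup3 below 0.05 N) or (horizontal distance between cup3 and mouth1 below 0.03 m and z of cup3 in the frame of mouth1 above -0.03 m and linear speed of cup3 above 0.4 m/s and contact force between the fingers and cup3 below 0.05 N) or (horizontal distance between cup3 and mouth2 below 0.03 m and z of cup3 in the frame of mouth2 above -0.03 m and linear speed of cup3 above 0.4 m/s and contact force between the fingers and cup3 below 0.05 N) or (horizontal distance between cup3 and mouth3 below 0.03 m and z of cup3 in the frame of mouth3 above -0.03 m and linear speed of cup3 above 0.4 m/s and contact force between the fingers and cup3 below 0.05 N)).
It fails at once if the potted plant or the jar is moved more than 3 cm or tipped over (distance of any of succulent, jar from where it was at the start of the episode above 0.03 m or angle between any of succulent, jar's own z axis and vertical above 0.5 rad).
Of cup0, cup1, cup2, cup3 only 3 to 4 are there at a start; the rules pass over those that are not, and their reading is None.
At some moment in a run one of cup0, cup1, cup2, cup3 may be knocked a few centimetres aside while the robot is not near it.
It also fails if it takes over 208 s, if anything falls off the work surface, if the arm or the gripper's body presses on something with over 40 N, if the wrist force passes 120 N, or if a joint passes its speed limit or range.

## Working session

There is one attempt and no reset: what is moved stays moved. The work goes in short steps, Python scripts to look and compute and a tool call to move; the robot and the scene stay as the last step left them, time stands still between calls to the robot, and variables do not carry over. Pictures are saved under pics/ and viewed, and the job is handed in when it is done.

Besides the shell and the picture viewer there is one more tool, called after ">>>" as name(argument=value, ...) on one line, values as JSON. move_arm: Moves the arm, as the interface text tells. Its arguments: {"type":"object","properties":{"commands":{"type":"array"},"jaw":{"type":"number"},"force":{"type":"number"}},"required":["commands"]}

```bash
mkdir -p pics; ls
python3 - <<'E'
from plant import ctrl
import cv2
s=ctrl.get_state();print(s)
for n in("side","top"):
    im=ctrl.read_camera(n);cv2.imwrite(f"pics/a_{n}.png",im[:,:,::-1]);c=ctrl.get_calibration(n);print(c)
E
```

```text
pics
{'time': 0.0, 'qpos': array([-1.41300168e+00,  2.87126528e-01,  1.57816224e+00, -4.03039696e-05,
        1.27859680e+00, -1.49990527e-01]), 'dq': array([-3.36245817e-04, -1.15321095e-03,  4.46253807e-04,  1.41022498e-05,
       -2.71245855e-04,  1.45776763e-03]), 'joint_efforts': array([-5.69679269e-04, -4.05983663e+01, -2.92623997e+01, -1.25498154e-04,
        5.87321527e-03,  2.49555214e-06]), 'eef_pos': array([ 0.2044175 , -0.64265328,  0.24398123]), 'tcp_rot': array([ 0.41800571,  0.571321  , -0.41688311,  0.57015087]), 'contact_force': array([-0.54091946, -0.17914161, -0.48787627]), 'wrist_torque': array([-0.01653311, -0.00052186,  0.04169014]), 'opening': 1.000209936571525}
{'camera_matrix': array([[429.80407388,   0.        , 280.51751973],
       [  0.        , 429.80407388, 209.70861677],
       [  0.        ,   0.        ,   1.        ]]), 'camera_from_world': array([[-0.93531838, -0.35354364,  0.01365375,  0.47341361],
       [-0.25202198,  0.63865905, -0.72704851,  0.23781546],
       [ 0.24832328, -0.68346288, -0.68645032,  0.86859346],
       [ 0.        ,  0.        ,  0.        ,  1.        ]])}
{'camera_matrix': array([[478.85463754,   0.        , 282.08730494],
       [  0.        , 478.85463754, 205.18351886],
       [  0.        ,   0.        ,   1.        ]]), 'camera_from_world': array([[ 0.01554612, -0.99972708,  0.01743814, -0.08278862],
       [-0.99352425, -0.01740813, -0.11227876,  0.56299846],
       [ 0.11255168, -0.01557971, -0.99352372,  1.25813896],
       [ 0.        ,  0.        ,  0.        ,  1.        ]])}
```

View pics/a_side.png

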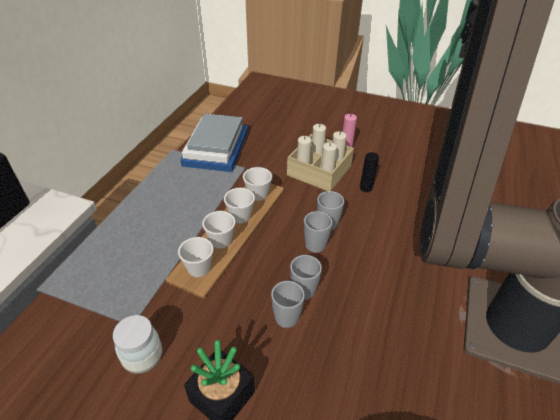

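View pics/a_top.png

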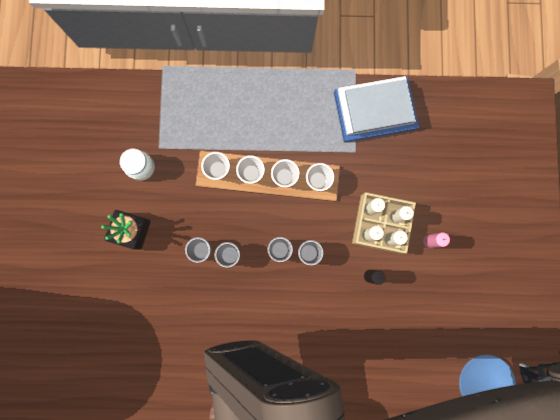

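Run:
```python
from plant import ctrl
import cv2
print(ctrl.tip_extent,[x for x in dir(ctrl) if x[0]!='_'])
a=cv2.imread("pics/a_top.png");s=cv2.imread("pics/a_side.png")
cv2.imwrite("pics/b1.png",cv2.resize(a[140:280,170:345],None,fx=4.5,fy=4.2,interpolation=cv2.INTER_CUBIC)[:600,:800])
cv2.imwrite("pics/b2.png",cv2.resize(a[180:295,340:460],None,fx=5,fy=5,interpolation=cv2.INTER_CUBIC))
cv2.imwrite("pics/b3.png",cv2.resize(s[100:340,170:390],None,fx=2.5,fy=2.5,interpolation=cv2.INTER_CUBIC))
```

```text
0.014 ['Unreachable', 'get_calibration', 'get_state', 'read_camera', 'sign_off', 'tip_extent']
```

View pics/b1.png

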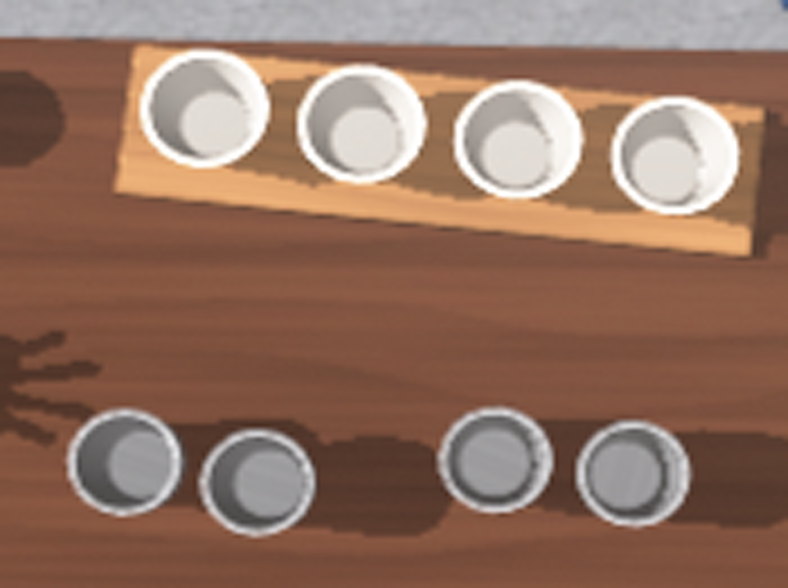

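View pics/b2.png

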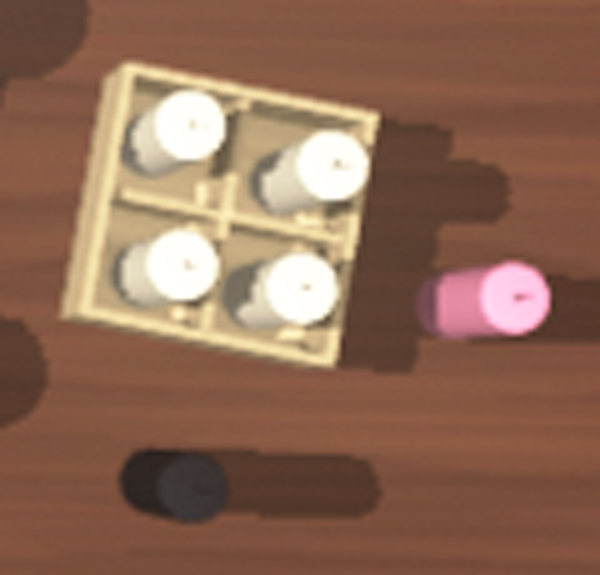

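View pics/b3.png

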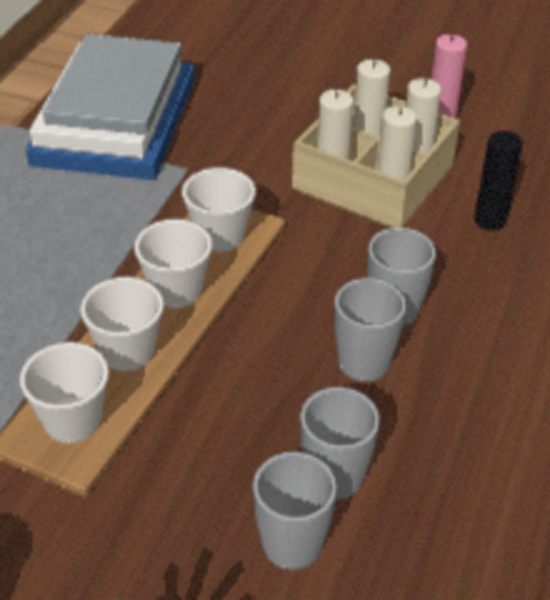

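```bash
cat > h.py <<'E'
import numpy as np, cv2
from scipy.optimize import minimize
from plant import ctrl
CAL={n:ctrl.get_calibration(n) for n in("side","top")}
def proj(n,P):
    P=np.atleast_2d(P);M=CAL[n]["camera_from_world"];c=P@M[:3,:3].T+M[:3,3]
    p=c@CAL[n]["camera_matrix"].T;return p[:,:2]/p[:,2:]
def ray(n,u,v,z):
    M=CAL[n]["camera_from_world"];d=np.linalg.solve(CAL[n]["camera_matrix"],[u,v,1.]);R=M[:3,:3]
    o=-R.T@M[:3,3];d=R.T@d;return (o+d*(z-o[2])/d[2])[:2]
T=np.linspace(0,2*np.pi,90,endpoint=False);C=np.c_[np.cos(T),np.sin(T)]
def prep(im):
    g=cv2.GaussianBlur(cv2.cvtColor(im,cv2.COLOR_RGB2GRAY).astype(np.float32),(0,0),0.8)
    return g
def score(n,g,x,y,R,z,d=0.0035):
    # mean brightness contrast: just inside rim minus just outside
    def s(r):
        p=proj(n,np.c_[x+r*C[:,0],y+r*C[:,1],np.full(len(T),z)]).astype(np.float32)
        return cv2.remap(g,p[:,0][None],p[:,1][None],cv2.INTER_LINEAR)[0]
    return np.mean(np.clip(s(R-d*.6)-s(R+d),-40,60))
def fit(ims,x0,R,z,names=("top","side"),rad=0.008,d=0.0035):
    def f(p): return -sum(score(n,ims[n],p[0],p[1],R,z,d) for n in names)
    best=min(((f((x0[0]+a,x0[1]+b)),x0[0]+a,x0[1]+b) for a in np.arange(-rad,rad+1e-6,.002) for b in np.arange(-rad,rad+1e-6,.002)))
    r=minimize(f,best[1:],method="Nelder-Mead",options=dict(initial_simplex=[best[1:],(best[1]+.002,best[2]),(best[1],best[2]+.002)],xatol=1e-5))
    return r.x,-r.fun
def snap(tag=None,names=("side","top")):
    o={}
    for n in names:
        im=ctrl.read_camera(n);o[n]=prep(im)
        if tag: cv2.imwrite(f"pics/{tag}_{n}.png",im[:,:,::-1])
    return o
E
python3 - <<'E'
from h import *
ims={n:prep(cv2.imread(f"pics/a_{n}.png")[:,:,::-1].copy()) for n in("side","top")}
H=[(205,108),(362,123),(518,139),(675,155)];K=[(125,462),(258,482),(496,460),(634,473)]
C2=[(190,125),(332,166),(182,266),(302,288)]
for L,R,z,f,nm in((H,.037,.076,lambda p:(170+p[0]/4.5,140+p[1]/4.2),"hold"),(K,.032,.08,lambda p:(170+p[0]/4.5,140+p[1]/4.2),"cup"),(C2,.018,.115,lambda p:(340+p[0]/5,180+p[1]/5),"cand")):
    for p in L:
        u=f(p);x0=ray("top",*u,z)
        print(nm,x0.round(4),*[ (fit(ims,x0,R,z,nn)[0].round(4), round(fit(ims,x0,R,z,nn)[1],1)) for nn in (("top",),("side",),("top","side"))])
E
```

```text
hold [0.6604 0.1032] (array([0.6613, 0.1059]), np.float64(53.1)) (array([0.66  , 0.1067]), np.float64(48.7)) (array([0.6607, 0.1063]), np.float64(100.6))
hold [0.6526 0.0117] (array([0.653 , 0.0138]), np.float64(57.9)) (array([0.6519, 0.0151]), np.float64(46.5)) (array([0.6525, 0.0148]), np.float64(103.5))
hold [ 0.6442 -0.0794] (array([ 0.6447, -0.0779]), np.float64(58.3)) (array([ 0.6435, -0.0767]), np.float64(44.8)) (array([ 0.6442, -0.0772]), np.float64(102.2))
hold [ 0.6358 -0.1711] (array([ 0.6363, -0.1696]), np.float64(58.3)) (array([ 0.6357, -0.1688]), np.float64(50.5)) (array([ 0.636, -0.169]), np.float64(108.7))
cup [0.4397 0.1413] (array([0.4406, 0.1434]), np.float64(56.8)) (array([0.4383, 0.1453]), np.float64(44.0)) (array([0.4398, 0.1444]), np.float64(94.3))
cup [0.4287 0.0655] (array([0.429 , 0.0675]), np.float64(58.7)) (array([0.4275, 0.0693]), np.float64(44.9)) (array([0.4284, 0.0682]), np.float64(100.9))
cup [ 0.4442 -0.0697] (array([ 0.445 , -0.0677]), np.float64(58.3)) (array([ 0.4435, -0.0666]), np.float64(29.9)) (array([ 0.4444, -0.0672]), np.float64(86.4))
cup [ 0.4376 -0.1486] (array([ 0.4382, -0.147 ]), np.float64(59.5)) (array([ 0.4363, -0.1465]), np.float64(34.7)) (array([ 0.4373, -0.147 ]), np.float64(92.0))
cand [ 0.5597 -0.3149] (array([ 0.5601, -0.314 ]), np.float64(51.0)) (array([ 0.5608, -0.3131]), np.float64(44.3)) (array([ 0.5603, -0.3132]), np.float64(94.7))
cand [ 0.54   -0.3868] (array([ 0.5407, -0.3862]), np.float64(52.8)) (array([ 0.5399, -0.3864]), np.float64(47.9)) (array([ 0.5409, -0.386 ]), np.float64(100.5))
cand [ 0.4882 -0.3103] (array([ 0.4903, -0.3094]), np.float64(51.6)) (array([ 0.4876, -0.3092]), np.float64(23.7)) (array([ 0.4897, -0.3095]), np.float64(72.3))
cand [ 0.4782 -0.3708] (array([ 0.4801, -0.3693]), np.float64(53.2)) (array([ 0.4792, -0.3692]), np.float64(40.4)) (array([ 0.4796, -0.3694]), np.float64(93.0))
```

```bash
cat >> h.py <<'E'
from scipy.spatial.transform import Rotation
def info():
    s=ctrl.get_state();R=Rotation.from_quat(s["tcp_rot"]).as_matrix()
    print("t",round(s["time"],2),"pos",s["eef_pos"].round(4),"y",R[:,1].round(3),"z",R[:,2].round(3),"x",R[:,0].round(3),"F",s["contact_force"].round(2),"open",round(s["opening"],3),"q",s["qpos"].round(2))
    return s,R
def togo(x,y,z=None,jawdeg=None):
    "rows needed: target TCP in world; jawdeg = world heading of tool z after turn"
    s,R=info();p=s["eef_pos"];d=np.array([x,y,p[2] if z is None else z])-p
    print("units along tool x,y,z:",(R.T@d/.025).round(3))
    h=np.degrees(np.arctan2(R[1,2],R[0,2]));print("jaw heading",h.round(2))
    if jawdeg is not None:
        # turn about tool x (down): heading change = -angle
        print("turn units",((h-jawdeg+180)%360-180)/5)
E
python3 -c "
from h import *
togo(.4373,-.147,.2,0)"
```

```text
t 0.1 pos [ 0.2044 -0.6427  0.2441] y [0.953 0.303 0.   ] z [ 0.303 -0.953 -0.002] x [-0.     0.002 -1.   ] F [ 1.03 -0.51  0.59] open 1.0 q [-1.41  0.29  1.58  0.    1.28 -0.15]
units along tool x,y,z: [  1.802  14.883 -16.071]
jaw heading -72.37
turn units -14.473350641805046
```

>>> move_arm(commands=[0,0,0,-1,0,0,0,-1,0,0,0,-1,0,0,0,-1,0,0,0,-1,0,0,0,-1,0,0,0,-1,0,0,0,-1,0,0,0,-1,0,0,0,-1,0,0,0,-1,0,0,0,-1,0,0,0,-1,0,0,0,-0.45,0,0,0,0], jaw=85, force=30)

```text
time: 1.98
eef_pos: [0.2045, -0.6429, 0.2446]
tcp_rot: [0.032, 0.706, -0.031, 0.706]
contact_force: [-1.2, -0.5, -0.3]
opening: 1.0
```

```bash
python3 -c "
from h import *
togo(.4373,-.147,.2,-5.1)"
```

```text
t 1.98 pos [ 0.2045 -0.6429  0.2446] y [0.09  0.996 0.001] z [ 0.996 -0.09  -0.   ] x [-0.     0.001 -1.   ] F [-1.22 -0.49 -0.32] open 1.0 q [-1.41  0.29  1.58  0.    1.28 -1.32]
units along tool x,y,z: [ 1.806 20.591  7.498]
jaw heading -5.14
turn units -0.008379622085885784
```

>>> move_arm(commands=[0,1,0.375,0,0,1,0.375,0,0,1,0.375,0,0,1,0.375,0,0,1,0.375,0,0,1,0.375,0,0,1,0.375,0,0,1,0.375,0,0,1,0.375,0,0,1,0.375,0,0,1,0.375,0,0,1,0.375,0,0,1,0.375,0,0,1,0.375,0,0,1,0.375,0,0,1,0.375,0,0,1,0.375,0,0,1,0.375,0,0,1,0.375,0,0,0.59,0.375,0])

```text
time: 4.47
eef_pos: [0.4351, -0.1704, 0.2453]
tcp_rot: [0.031, 0.706, -0.031, 0.706]
contact_force: [0.6, -0.4, 0.2]
opening: 0.996
```

```bash
python3 -c "
from h import *
ims=snap('c',('top',))
togo(.4373,-.147,.1,-5.1)"
```

```text
t 4.53 pos [ 0.4359 -0.1695  0.2454] y [0.087 0.996 0.001] z [ 0.996 -0.087  0.001] x [ 0.001  0.001 -1.   ] F [ 0.15  0.07 -0.02] open 0.996 q [-0.59 -0.19  2.07  0.    1.26 -0.5 ]
units along tool x,y,z: [ 5.817  0.894 -0.029]
jaw heading -5.02
turn units 0.01668455226476908
```

View pics/c_top.png

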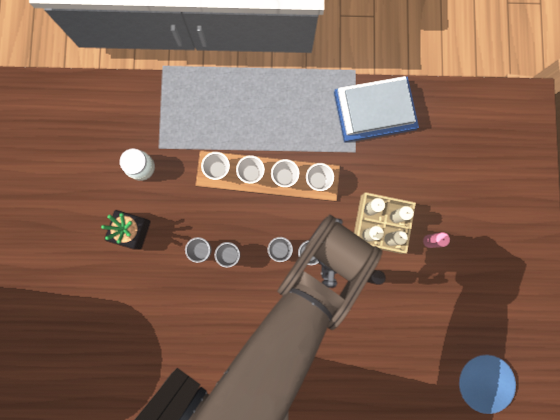

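>>> move_arm(commands=[0,1,0,0,0,0,0,0,1,0,0,0,1,0,0,0,1,0,0,0,1,0,0,0,1,0,0,0,0,0,0,0,0,0,0,0])

```text
time: 5.65
eef_pos: [0.4376, -0.148, 0.1213]
tcp_rot: [0.031, 0.706, -0.032, 0.707]
contact_force: [0.1, -0.1, 1.7]
opening: 0.991
```

```bash
python3 -c "
from h import *
togo(.4373,-.147,.057,-5.1)"
```

```text
t 5.65 pos [ 0.4376 -0.148   0.1213] y [ 0.09   0.996 -0.001] z [ 0.996 -0.09   0.001] x [ 0.001 -0.001 -1.   ] F [ 0.11 -0.08  1.69] open 0.991 q [-0.55 -0.05  2.19 -0.    1.   -0.46]
units along tool x,y,z: [ 2.572  0.039 -0.02 ]
jaw heading -5.14
turn units -0.007272539680985801
```

>>> move_arm(commands=[0.6,0.04,0,0,0.7,0,0,0,0.7,0,0,0,0.57,0,0,0,0,0,0,0,0,0,0,0])

```text
time: 6.4
eef_pos: [0.4377, -0.1465, 0.0565]
tcp_rot: [0.031, 0.706, -0.032, 0.707]
contact_force: [0.7, 0.7, -0.2]
opening: 1.0
```

>>> move_arm(commands=[0,0,0,0,0,0,0,0,0,0,0,0,0,0,0,0,0,0,0,0,0,0,0,0], jaw=50, force=40)

```text
time: 7.15
eef_pos: [0.4376, -0.1466, 0.0573]
tcp_rot: [0.031, 0.706, -0.032, 0.707]
contact_force: [-2.3, 0.0, 5.3]
opening: 0.74
```

```bash
python3 -c "
from h import *
snap('d',('side',))
togo(.636,-.169,.057,-5.1)"
```

```text
t 7.2 pos [ 0.4376 -0.1466  0.0572] y [ 0.089  0.996 -0.001] z [ 0.996 -0.089  0.   ] x [ 0.    -0.001 -1.   ] F [-2.64 -0.24  4.51] open 0.737 q [-0.54  0.07  2.21 -0.    0.86 -0.45]
units along tool x,y,z: [ 0.012 -0.186  7.986]
jaw heading -5.1
turn units 0.0003672369689070365
```

View pics/d_side.png

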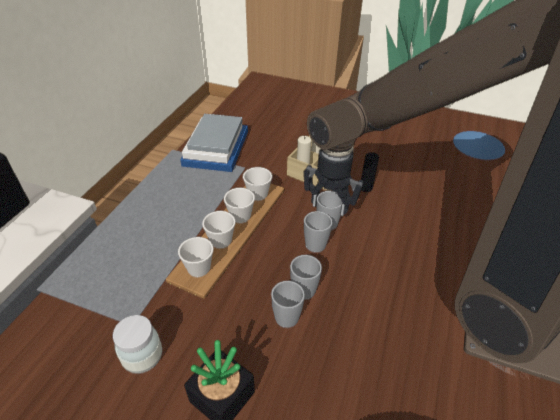

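>>> move_arm(commands=[-0.4,0,0,0,-0.9,0,0,0,-1,0,0,0,-1,0,0,0,-1,0,0,0,-0.5,0,0.5,0,0,-0.19,1,0,0,0,1,0,0,0,1,0,0,0,1,0,0,0,1,0,0,0,1,0,0,0,1,0,0,0,0.49,0,0,0,0,0,0,0,0,0])

```text
time: 9.2
eef_pos: [0.6351, -0.1686, 0.1755]
tcp_rot: [0.032, 0.707, -0.031, 0.706]
contact_force: [-0.8, -0.4, -2.7]
opening: 0.739
```

```bash
python3 -c "
from h import *
snap('e')
togo(.636,-.169,.093,-5.1)"
```

```text
t 9.3 pos [ 0.6351 -0.1687  0.176 ] y [0.089 0.996 0.   ] z [ 0.996 -0.089 -0.001] x [-0.001  0.    -1.   ] F [-0.06 -0.21 -1.04] open 0.738 q [-0.41  0.31  1.68 -0.    1.15 -0.32]
units along tool x,y,z: [ 3.319 -0.009  0.04 ]
jaw heading -5.12
turn units -0.004975288724460824
```

View pics/e_side.png

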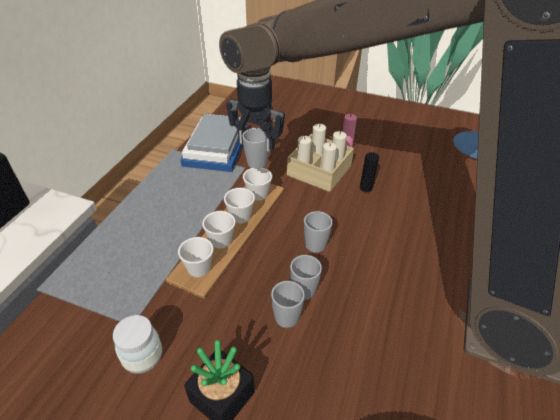

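View pics/e_top.png

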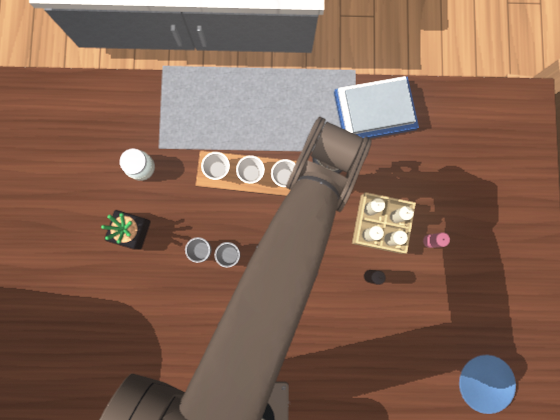

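>>> move_arm(commands=[0.5,0,0.03,0,0.7,0,0,0,0.7,0,0,0,0.5,0,0,0,0.3,0,0,0,0.2,0,0,0,0,0,0,0,0,0,0,0])

```text
time: 10.3
eef_pos: [0.637, -0.1691, 0.1043]
tcp_rot: [0.031, 0.706, -0.032, 0.707]
contact_force: [-0.2, 0.8, -1.6]
opening: 0.739
```

>>> move_arm(commands=[0.08,0,0,0,0.08,0,0,0,0,0,0,0])

```text
time: 10.68
eef_pos: [0.6363, -0.1688, 0.0993]
tcp_rot: [0.032, 0.707, -0.031, 0.706]
contact_force: [-0.3, 0.4, -2.3]
opening: 0.735
```

```bash
python3 -c "
from h import *
togo(.636,-.169,.093,-5.1)"
```

```text
t 10.68 pos [ 0.6363 -0.1688  0.0993] y [0.089 0.996 0.   ] z [ 0.996 -0.089 -0.   ] x [-0.  0. -1.] F [-0.26  0.36 -2.35] open 0.735 q [-0.41  0.4   1.72  0.    1.03 -0.32]
units along tool x,y,z: [ 0.252 -0.01  -0.013]
jaw heading -5.12
turn units -0.0031564468172234684
```

>>> move_arm(commands=[0.06,0,0,0,0.06,0,0,0,0,0,0,0,0,0,0,0])

```text
time: 11.18
eef_pos: [0.6363, -0.1688, 0.0964]
tcp_rot: [0.032, 0.707, -0.031, 0.706]
contact_force: [-1.0, 0.3, -2.4]
opening: 0.738
```

>>> move_arm(commands=[0.04,0,0,0,0,0,0,0])

```text
time: 11.42
eef_pos: [0.6364, -0.1689, 0.0957]
tcp_rot: [0.032, 0.707, -0.031, 0.706]
contact_force: [-1.6, 0.0, -0.3]
opening: 0.738
```

>>> move_arm(commands=[0,0,0,0,0,0,0,0,0,0,0,0,0,0,0,0,0,0,0,0], jaw=85)

```text
time: 12.05
eef_pos: [0.6366, -0.1689, 0.0956]
tcp_rot: [0.032, 0.706, -0.032, 0.706]
contact_force: [-0.4, -0.1, -0.3]
opening: 0.995
```

```bash
python3 -c "
from h import *
snap('f',('side',))
im=cv2.imread('pics/f_side.png');cv2.imwrite('pics/f1.png',cv2.resize(im[90:290,150:400],None,fx=3,fy=3,interpolation=2))
togo(.4444,-.0672,.25,-5.1)"
```

```text
t 12.1 pos [ 0.6366 -0.1689  0.0956] y [ 0.089  0.996 -0.   ] z [ 0.996 -0.089  0.   ] x [ 0. -0. -1.] F [-0.36  0.06 -0.49] open 0.995 q [-0.41  0.4   1.72  0.    1.02 -0.32]
units along tool x,y,z: [-6.178  3.366 -8.018]
jaw heading -5.11
turn units -0.0027196750418113425
```

View pics/f1.png

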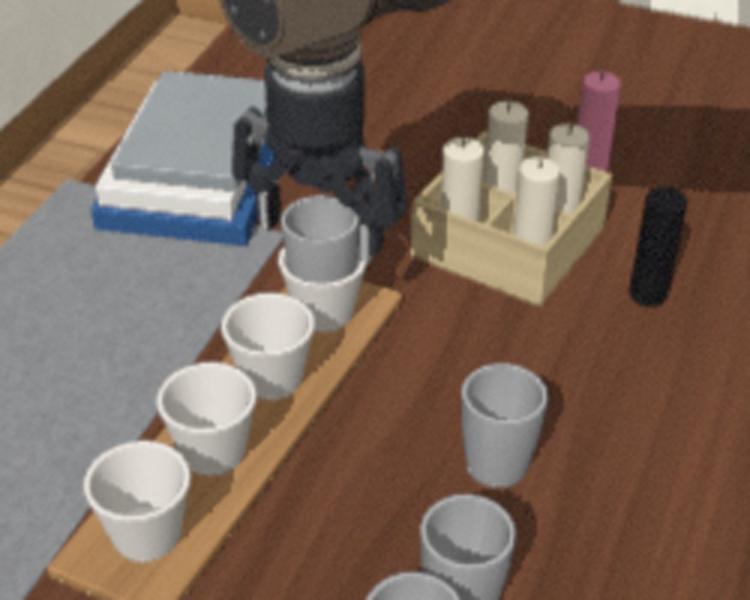

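>>> move_arm(commands=[-0.5,0,0,0,-1,0,0,0,-1,0,0,0,-1,0,0,0,0,0.4,-1,0,0,0.4,-1,0,0,0.4,-1,0,0,0.4,-1,0,0,0.4,-1,0,0,0.4,-1,0,0,0.47,-1,0,0,0.5,-1,0,0,0,0,0,0,0,0,0])

```text
time: 13.85
eef_pos: [0.4457, -0.0676, 0.1841]
tcp_rot: [0.031, 0.706, -0.032, 0.707]
contact_force: [-0.1, 0.0, -0.5]
opening: 0.994
```

```bash
python3 -c "
from h import *
ims=snap('g')
for n in (('top',),('side',),('top','side')): print(n,*fit(ims,(.4444,-.0672),.032,.08,n,rad=.012))
togo(.4444,-.0672,.057,-5.1)"
```

```text
('top',) [ 0.44633555 -0.07329766] 9.392021179199219
('side',) [ 0.44353521 -0.06700573] 39.84884262084961
('top', 'side') [ 0.44403083 -0.06719567] 44.868629455566406
t 13.95 pos [ 0.4457 -0.0677  0.1837] y [ 0.089  0.996 -0.   ] z [ 0.996 -0.089  0.001] x [ 0.001 -0.001 -1.   ] F [ 0.85  0.65 -0.69] open 0.993 q [-0.38 -0.16  2.17 -0.    1.14 -0.29]
units along tool x,y,z: [ 5.068  0.017 -0.061]
jaw heading -5.13
turn units -0.006744044462186594
```

View pics/g_side.png

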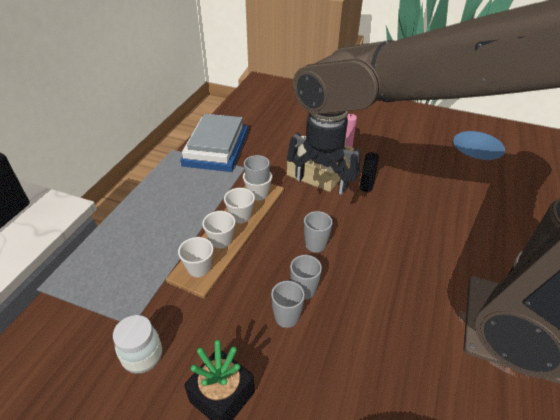

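>>> move_arm(commands=[0.6,0,-0.05,0,1,0,0,0,1,0,0,0,1,0,0,0,0.8,0,0,0,0.5,0,0,0,0.15,0,0,0,0,0,0,0,0,0,0,0])

```text
time: 15.08
eef_pos: [0.4442, -0.0673, 0.0576]
tcp_rot: [0.031, 0.706, -0.032, 0.707]
contact_force: [0.8, -0.2, -0.2]
opening: 0.994
```

>>> move_arm(commands=[0,0,0,0,0,0,0,0,0,0,0,0,0,0,0,0,0,0,0,0,0,0,0,0], jaw=50, force=40)

```text
time: 15.82
eef_pos: [0.444, -0.0672, 0.0576]
tcp_rot: [0.031, 0.706, -0.032, 0.707]
contact_force: [-2.3, 0.2, 5.9]
opening: 0.721
```

```bash
python3 -c "
from h import *
togo(.6443,-.0772,.057,-5.1)"
```

```text
t 15.82 pos [ 0.444  -0.0672  0.0576] y [ 0.089  0.996 -0.   ] z [ 0.996 -0.089  0.001] x [ 0.001 -0.    -1.   ] F [-2.31  0.19  5.89] open 0.721 q [-0.38  0.04  2.24 -0.    0.86 -0.29]
units along tool x,y,z: [0.03  0.315 8.016]
jaw heading -5.11
turn units -0.0013180360227295295
```

>>> move_arm(commands=[-0.4,0,0,0,-0.9,0,0,0,-1,0,0,0,-1,0,0,0,-1,0,0,0,-0.5,0,0.5,0,0,0.31,1,0,0,0,1,0,0,0,1,0,0,0,1,0,0,0,1,0,0,0,1,0,0,0,1,0,0,0,0.52,0,0,0,0,0,0,0,0,0])

```text
time: 17.82
eef_pos: [0.6431, -0.077, 0.1765]
tcp_rot: [0.032, 0.707, -0.031, 0.706]
contact_force: [-0.3, 0.3, -1.0]
opening: 0.715
```

```bash
python3 -c "
from h import *
snap('i',('side',))
togo(.6443,-.0772,.104,-5.1)"
```

```text
t 17.88 pos [ 0.6431 -0.077   0.1766] y [0.089 0.996 0.   ] z [ 0.996 -0.089 -0.001] x [-0.001  0.    -1.   ] F [ 0.13 -1.1  -0.91] open 0.719 q [-0.28  0.29  1.7  -0.    1.15 -0.19]
units along tool x,y,z: [ 2.904 -0.005  0.05 ]
jaw heading -5.12
turn units -0.003134761227340732
```

View pics/i_side.png

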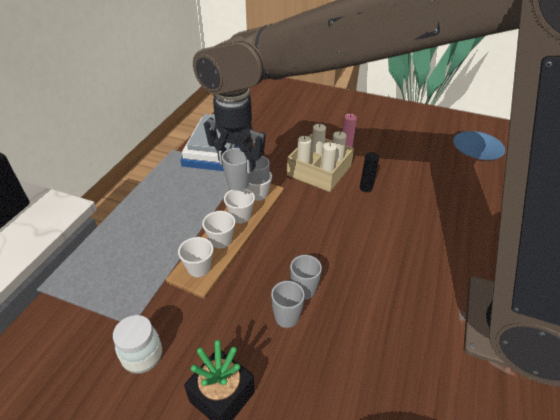

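>>> move_arm(commands=[0.5,0,0.04,0,0.7,0,0,0,0.7,0,0,0,0.5,0,0,0,0.3,0,0,0,0.2,0,0,0,0.08,0,0,0,0.08,0,0,0,0,0,0,0])

```text
time: 19.0
eef_pos: [0.6451, -0.0773, 0.1007]
tcp_rot: [0.032, 0.706, -0.032, 0.707]
contact_force: [-0.1, -0.6, -0.9]
opening: 0.717
```

>>> move_arm(commands=[0.06,0,0,0,0,0,0,0,0,0,0,0])

```text
time: 19.38
eef_pos: [0.6449, -0.0773, 0.099]
tcp_rot: [0.032, 0.706, -0.032, 0.706]
contact_force: [-1.6, 0.5, 0.9]
opening: 0.719
```

```bash
python3 -c "
from h import *
snap('j',('side',))
im=cv2.imread('pics/j_side.png');cv2.imwrite('pics/j1.png',cv2.resize(im[90:290,150:400],None,fx=3,fy=3,interpolation=2))
togo(.6443,-.0772,.0946,-5.1)"
```

```text
t 19.43 pos [ 0.6449 -0.0773  0.099 ] y [ 0.089  0.996 -0.   ] z [ 0.996 -0.089 -0.   ] x [-0. -0. -1.] F [-0.98 -0.28  0.02] open 0.721 q [-0.28  0.38  1.74 -0.    1.02 -0.19]
units along tool x,y,z: [ 0.175  0.001 -0.024]
jaw heading -5.11
turn units -0.002260208747281922
```

View pics/j1.png

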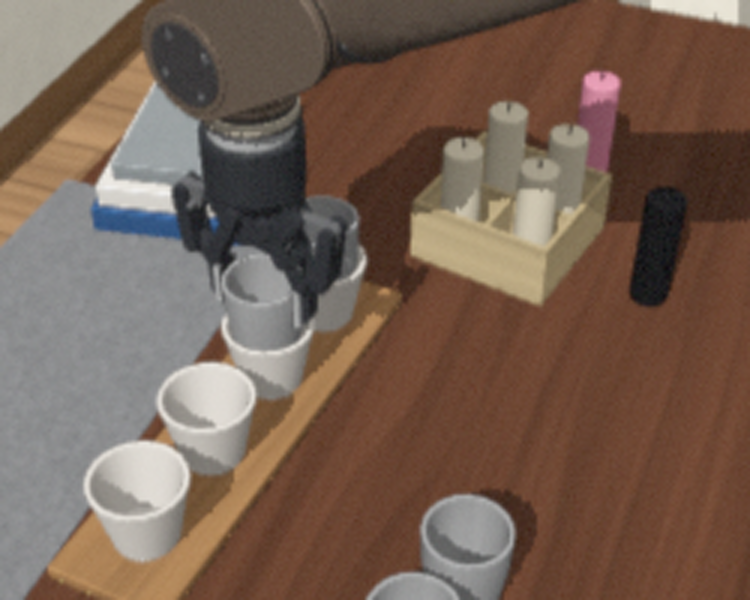

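>>> move_arm(commands=[0.06,0,0,0,0,0,0,0,0,0,0,0])

```text
time: 19.8
eef_pos: [0.6447, -0.0772, 0.0974]
tcp_rot: [0.032, 0.707, -0.032, 0.706]
contact_force: [-4.3, 0.5, 2.2]
opening: 0.717
```

>>> move_arm(commands=[0,0,-0.03,0,0.02,0,0,0,0,0,0,0])

```text
time: 20.18
eef_pos: [0.6444, -0.0772, 0.0969]
tcp_rot: [0.032, 0.706, -0.032, 0.707]
contact_force: [-2.3, 0.2, 1.6]
opening: 0.72
```

>>> move_arm(commands=[0,0,0,0,0,0,0,0,0,0,0,0,0,0,0,0,0,0,0,0], jaw=85)

```text
time: 20.8
eef_pos: [0.6443, -0.0772, 0.0968]
tcp_rot: [0.032, 0.706, -0.032, 0.706]
contact_force: [0.0, 0.5, 0.0]
opening: 0.999
```

```bash
python3 -c "
from h import *
snap('k',('side',))
im=cv2.imread('pics/k_side.png');cv2.imwrite('pics/k1.png',cv2.resize(im[90:290,150:400],None,fx=3,fy=3,interpolation=2))
togo(.4284,.0682,.057,-5.1)"
```

```text
t 20.85 pos [ 0.6443 -0.0772  0.0968] y [0.089 0.996 0.   ] z [ 0.996 -0.089  0.   ] x [ 0.  0. -1.] F [-0.05 -1.26 -0.17] open 0.998 q [-0.28  0.38  1.74  0.    1.02 -0.19]
units along tool x,y,z: [ 1.592  5.022 -9.119]
jaw heading -5.11
turn units -0.002960266055583816
```

View pics/k1.png

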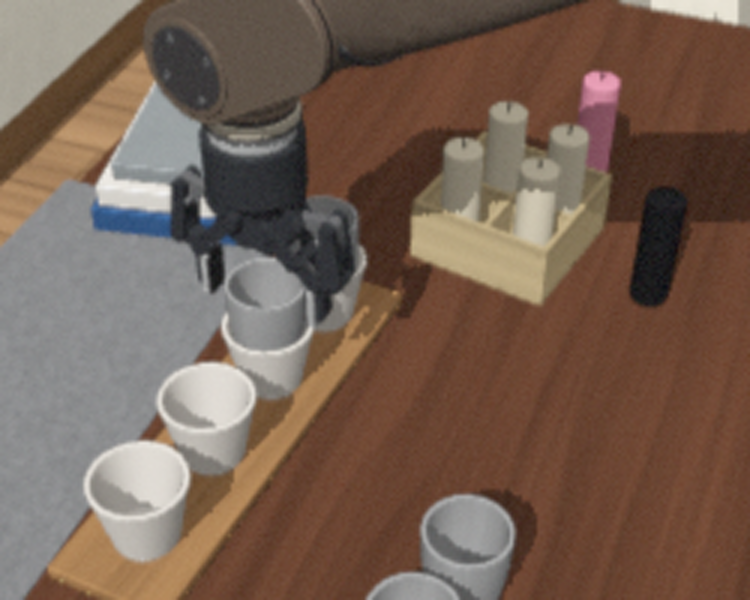

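>>> move_arm(commands=[-0.5,0,0,0,-1,0,0,0,-1,0,0,0,-1,0,0,0,0,0.5,-1,0,0,0.5,-1,0,0,0.5,-1,0,0,0.5,-1,0,0,0.5,-1,0,0,0.5,-1,0,0,0.5,-1,0,0,0.5,-1,0,0,0.5,-0.7,0,0,0.5,-0.42,0,0,0,0,0,0,0,0,0])

```text
time: 22.85
eef_pos: [0.4289, 0.0675, 0.1848]
tcp_rot: [0.031, 0.706, -0.032, 0.707]
contact_force: [-1.1, -0.7, -0.4]
opening: 0.995
```

```bash
python3 -c "
from h import *
ims=snap('l')
print(fit(ims,(.4284,.0682),.032,.08,('side',),rad=.012))
for c in((.636,-.169),(.6443,-.0772)): print('placed',fit(ims,c,.032,.117,('side',)))
togo(.4284,.0682,.057,-5.1)"
```

```text
(array([0.40949275, 0.07658804]), np.float64(12.385725021362305))
placed (array([ 0.63681783, -0.17018296]), np.float64(32.373565673828125))
placed (array([ 0.64400572, -0.07740772]), np.float64(14.188790321350098))
t 22.95 pos [0.4289 0.0673 0.1845] y [ 0.09   0.996 -0.   ] z [ 0.996 -0.09   0.   ] x [ 0. -0. -1.] F [ 0.41 -0.11  0.03] open 0.992 q [-0.08 -0.21  2.2  -0.    1.15  0.01]
units along tool x,y,z: [ 5.101  0.036 -0.024]
jaw heading -5.14
turn units -0.008250827731285427
```

View pics/l_side.png

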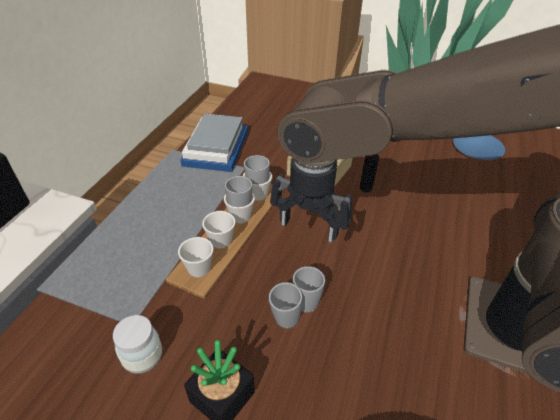

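```bash
python3 -c "
from h import *
ims={n:prep(cv2.imread(f'pics/l_{n}.png')[:,:,::-1].copy()) for n in('side','top')}
for p,q in (((309,279),'B'),((286,297),'A')):
  x0=ray('side',*p,.08);print(q,x0)
  for n in (('top',),('side',),('top','side')): print(n,*fit(ims,x0,.032,.08,n,rad=.012))
for c in((.636,-.169),(.6443,-.0772)): print('placed',fit(ims,c,.032,.117,('side',)))
im=cv2.imread('pics/l_side.png');cv2.imwrite('pics/l1.png',cv2.resize(im[230:350,220:370],None,fx=5,fy=5,interpolation=2))
im=cv2.imread('pics/l_top.png');cv2.imwrite('pics/l2.png',cv2.resize(im[200:300,150:300],None,fx=5,fy=5,interpolation=2))
"
```

```text
B [0.41095168 0.09554349]
('top',) [0.42226399 0.09860304] 8.486397743225098
('side',) [0.41253315 0.09634745] 42.668800354003906
('top', 'side') [0.41270177 0.09668913] 46.887115478515625
A [0.43865206 0.15212924]
('top',) [0.44795196 0.13932924] 14.78215217590332
('side',) [0.44144067 0.15211836] 37.74529266357422
('top', 'side') [0.44147989 0.15241451] 41.11170959472656
placed (array([ 0.63681783, -0.17018296]), np.float64(32.373565673828125))
placed (array([ 0.64400572, -0.07740772]), np.float64(14.188790321350098))
```

View pics/l1.png

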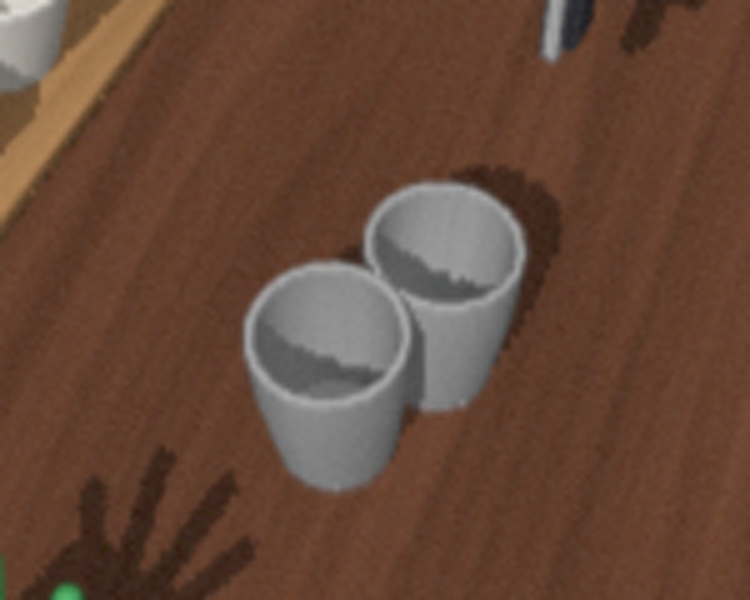

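View pics/l2.png

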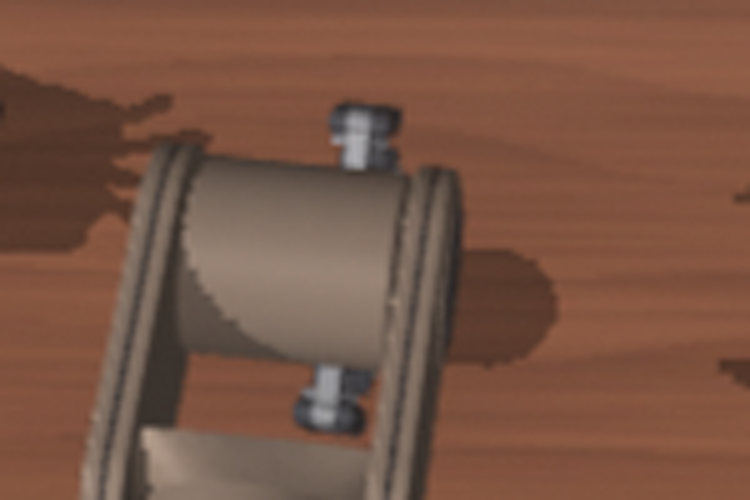

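>>> move_arm(commands=[0,0,0,1,0,0,0,1,0,0,0,1,0,0,0,1,0,0,0,0.47,0,0,0,0])

```text
time: 23.7
eef_pos: [0.4286, 0.0672, 0.1842]
tcp_rot: [0.168, 0.687, -0.168, 0.687]
contact_force: [-0.2, 0.2, 0.5]
opening: 0.997
```

```bash
python3 -c "
from h import *
togo(.4429,.1512,.057,-27.5)"
```

```text
t 23.7 pos [0.4286 0.0672 0.1842] y [ 0.461  0.887 -0.   ] z [ 0.887 -0.461 -0.   ] x [-0. -0. -1.] F [-0.19  0.24  0.55] open 0.997 q [-0.08 -0.21  2.2  -0.    1.15  0.4 ]
units along tool x,y,z: [ 5.089  3.244 -1.04 ]
jaw heading -27.47
turn units 0.005201856937782167
```

>>> move_arm(commands=[0,0.8,-0.26,0,0,0.8,-0.26,0,0,0.8,-0.26,0,0,0.84,-0.26,0,1,0,0,0,1,0,0,0,0,0,0,0,0,0,0,0])

```text
time: 24.7
eef_pos: [0.4433, 0.1514, 0.1352]
tcp_rot: [0.168, 0.687, -0.168, 0.687]
contact_force: [-0.3, 0.1, 0.2]
opening: 0.998
```

```bash
python3 -c "
from h import *
snap('m')
im=cv2.imread('pics/m_side.png');cv2.imwrite('pics/m1.png',cv2.resize(im[180:350,200:380],None,fx=4,fy=3.5,interpolation=2))
im=cv2.imread('pics/m_top.png');cv2.imwrite('pics/m2.png',cv2.resize(im[180:330,130:310],None,fx=4,fy=4,interpolation=2))
togo(.4429,.1512,.057,-27.5)"
```

```text
t 24.8 pos [0.4436 0.1515 0.1357] y [0.461 0.887 0.001] z [ 0.887 -0.461  0.002] x [ 0.002  0.    -1.   ] F [ 0.51 -0.05  0.17] open 0.998 q [ 0.11 -0.05  2.16  0.    1.03  0.59]
units along tool x,y,z: [ 3.148 -0.027 -0.026]
jaw heading -27.47
turn units 0.006248126618720562
```

View pics/m1.png

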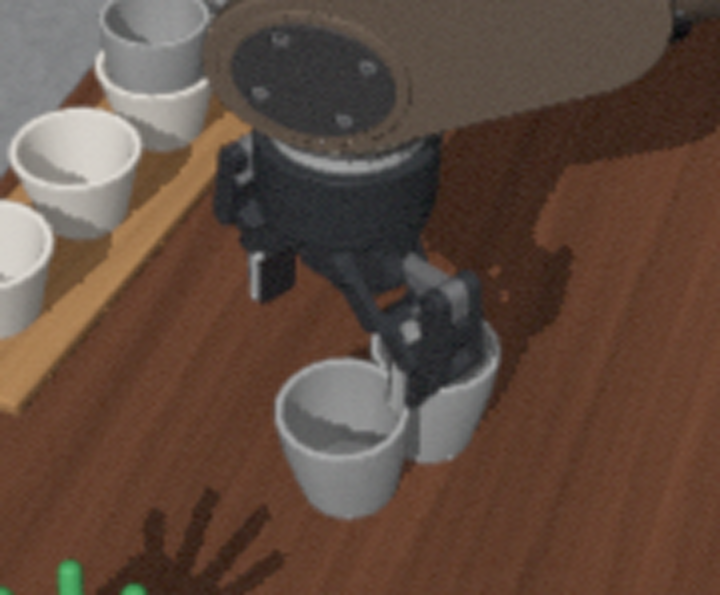

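View pics/m2.png

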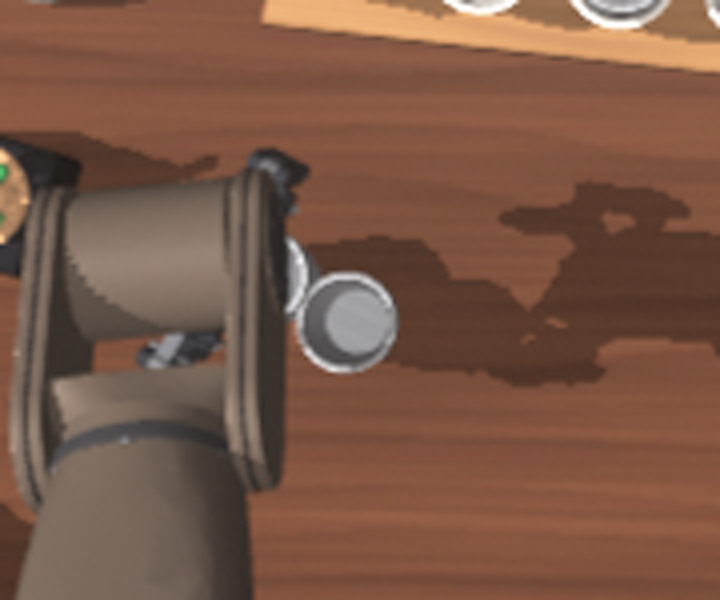

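```bash
python3 -c "
from h import *
ims={n:prep(cv2.imread(f'pics/m_{n}.png')[:,:,::-1].copy()) for n in('side','top')}
print(fit(ims,(.4134,.0952),.032,.08,('top',)))
print(fit(ims,(.4429,.1512),.032,.08,('side',)))
"
```

```text
(array([0.41386328, 0.0950284 ]), np.float64(44.374839782714844))
(array([0.44147656, 0.15219325]), np.float64(40.23387145996094))
```

>>> move_arm(commands=[0.6,-0.03,-0.03,0,0.8,0,0,0,0.8,0,0,0,0.5,0,0,0,0.3,0,0,0,0.15,0,0,0,0,0,0,0,0,0,0,0])

```text
time: 25.8
eef_pos: [0.442, 0.1512, 0.0561]
tcp_rot: [0.168, 0.686, -0.168, 0.687]
contact_force: [-0.1, -0.1, 0.4]
opening: 0.998
```

>>> move_arm(commands=[0,0,0,0,0,0,0,0,0,0,0,0,0,0,0,0,0,0,0,0,0,0,0,0], jaw=50, force=40)

```text
time: 26.55
eef_pos: [0.4418, 0.1513, 0.0564]
tcp_rot: [0.168, 0.687, -0.168, 0.687]
contact_force: [-1.7, -0.5, 6.4]
opening: 0.743
```

```bash
python3 -c "
from h import *
togo(.6607,.1063,.057,-27.5)"
```

```text
t 26.55 pos [0.4418 0.1513 0.0564] y [0.461 0.887 0.   ] z [ 0.887 -0.461  0.   ] x [ 0.  0. -1.] F [-1.66 -0.49  6.37] open 0.743 q [0.11 0.08 2.2  0.   0.86 0.59]
units along tool x,y,z: [-0.024  2.441  8.598]
jaw heading -27.46
turn units 0.0081826277032917
```

>>> move_arm(commands=[-0.4,0,0,0,-0.9,0,0,0,-1,0,0,0,-1,0,0,0,-1,0,0,0,-0.6,0.1,0.6,0,0,0.3,1,0,0,0.3,1,0,0,0.3,1,0,0,0.3,1,0,0,0.3,1,0,0,0.3,1,0,0,0.3,1,0,0,0.24,1,0,0,0,0,0,0,0,0,0])

```text
time: 28.55
eef_pos: [0.6595, 0.1063, 0.1774]
tcp_rot: [0.168, 0.688, -0.168, 0.686]
contact_force: [-0.0, -0.0, -2.4]
opening: 0.74
```

```bash
python3 -c "
from h import *
snap('n')
togo(.6607,.1063,.104,-27.5)"
```

```text
t 28.65 pos [0.6594 0.1065 0.1777] y [ 0.461  0.887 -0.001] z [ 0.887 -0.461 -0.001] x [-0.001  0.    -1.   ] F [ 0.15 -0.42 -2.27] open 0.748 q [0.01 0.33 1.65 0.   1.16 0.49]
units along tool x,y,z: [2.95  0.019 0.053]
jaw heading -27.44
turn units 0.011834875472743533
```

View pics/n_side.png

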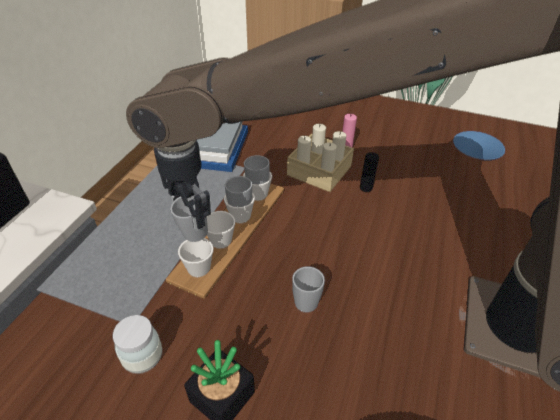

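>>> move_arm(commands=[0.5,0.02,0.03,0,0.7,0,0,0,0.7,0,0,0,0.5,0,0,0,0.3,0,0,0,0.2,0,0,0,0.08,0,0,0,0.08,0,0,0,0,0,0,0])

```text
time: 29.78
eef_pos: [0.6623, 0.1073, 0.103]
tcp_rot: [0.169, 0.686, -0.167, 0.688]
contact_force: [0.8, 5.7, 1.8]
opening: 0.749
```

>>> move_arm(commands=[0.06,0,0,0,0,0,0,0,0,0,0,0])

```text
time: 30.15
eef_pos: [0.6624, 0.1075, 0.1018]
tcp_rot: [0.169, 0.686, -0.167, 0.688]
contact_force: [1.5, 5.8, 2.5]
opening: 0.743
```

>>> move_arm(commands=[0.06,0,0,0,0,0,0,0,0,0,0,0])

```text
time: 30.52
eef_pos: [0.6625, 0.1077, 0.1005]
tcp_rot: [0.169, 0.686, -0.167, 0.688]
contact_force: [-0.0, 6.5, 2.3]
opening: 0.741
```

```bash
python3 -c "
from h import *
s,R=info()
ims=snap('o')
im=cv2.imread('pics/o_side.png');cv2.imwrite('pics/o1.png',cv2.resize(im[140:290,140:310],None,fx=4.5,fy=4,interpolation=2))
zr=s['eef_pos'][2]-.0564+.08
print(zr,fit(ims,s['eef_pos'][:2],.032,zr,('side',)),fit(ims,(.6607,.1063),.037,.076,('side',)))
"
```

```text
t 30.52 pos [0.6625 0.1077 0.1005] y [0.461 0.887 0.004] z [ 0.887 -0.461  0.002] x [ 0.003  0.003 -1.   ] F [-0.04  6.47  2.31] open 0.741 q [0.01 0.42 1.69 0.   1.03 0.49]
0.12410562277401352 (array([0.67297482, 0.11951205]), np.float64(10.465497970581055)) (array([0.65908648, 0.10803262]), np.float64(23.176109313964844))
```

View pics/o1.png

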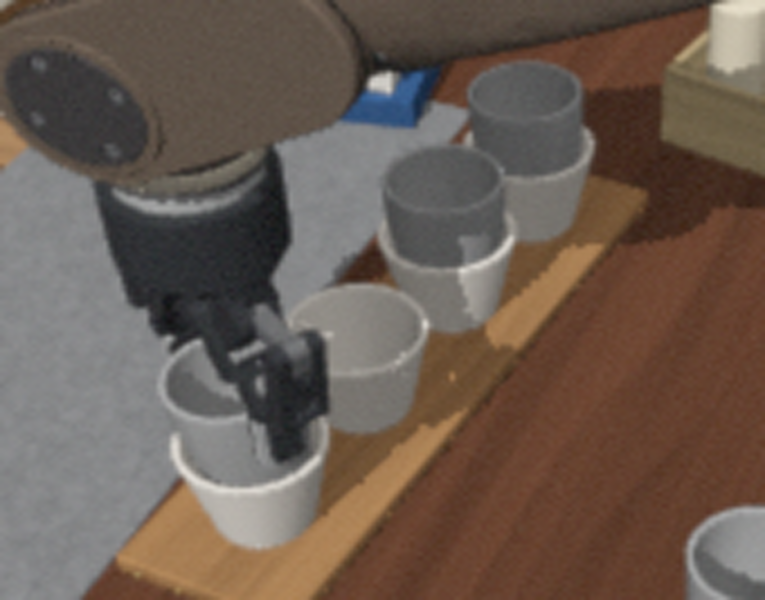

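>>> move_arm(commands=[-0.5,0,0,0,-1,0,0,0,-1,0,0,0,-0.5,0,0,0,0,0,0,0,0,0,0,0])

```text
time: 31.38
eef_pos: [0.6605, 0.1059, 0.1721]
tcp_rot: [0.167, 0.688, -0.168, 0.686]
contact_force: [-0.2, 0.3, -2.3]
opening: 0.743
```

```bash
python3 -c "
from h import *
s,R=info()
ims=snap('p')
im=cv2.imread('pics/p_side.png');cv2.imwrite('pics/p1.png',cv2.resize(im[110:290,140:310],None,fx=4,fy=3.33,interpolation=2))
im=cv2.imread('pics/n_side.png');cv2.imwrite('pics/n1.png',cv2.resize(im[110:290,140:310],None,fx=4,fy=3.33,interpolation=2))
"
```

```text
t 31.38 pos [0.6605 0.1059 0.1721] y [ 0.461  0.887 -0.002] z [ 0.887 -0.461 -0.002] x [-0.003 -0.001 -1.   ] F [-0.23  0.3  -2.32] open 0.743 q [ 0.01  0.34  1.65 -0.    1.16  0.49]
```

View pics/p1.png

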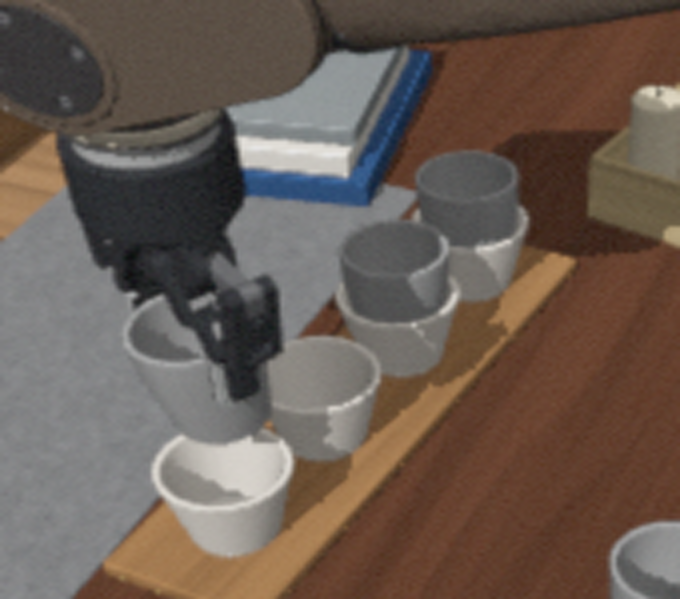

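View pics/n1.png

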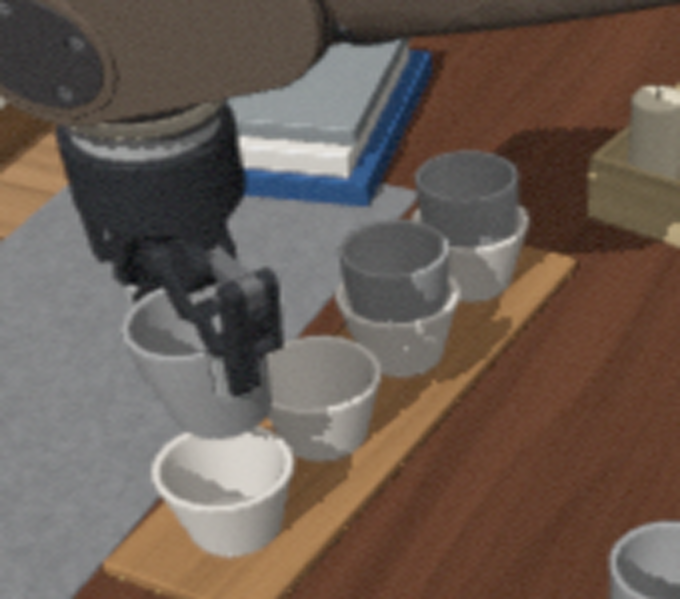

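```bash
python3 -c "
from h import *
togo(.53,.065,.07,-27.5)"
```

```text
t 31.48 pos [0.6605 0.1061 0.1718] y [ 0.461  0.887 -0.002] z [ 0.887 -0.461 -0.003] x [-0.003 -0.    -1.   ] F [-0.61  0.51 -1.36] open 0.745 q [ 0.01  0.34  1.65 -0.    1.16  0.49]
units along tool x,y,z: [ 4.089 -3.858 -3.862]
jaw heading -27.46
turn units 0.007228884466775299
```

>>> move_arm(commands=[0,-0.8,-0.8,0,0,-0.8,-0.8,0,0,-0.8,-0.8,0,0,-0.8,-0.8,0,0,-0.66,-0.66,0,0,0,0,0,0.6,0,0,0,0.9,0,0,0,0.9,0,0,0,0.8,0,0,0,0.5,0,0,0,0.3,0,0,0,0.1,0,0,0,0,0,0,0,0,0,0,0])

```text
time: 33.35
eef_pos: [0.5318, 0.0651, 0.0719]
tcp_rot: [0.168, 0.686, -0.168, 0.687]
contact_force: [0.7, 0.7, -2.2]
opening: 0.741
```

>>> move_arm(commands=[0.08,0,0,0,0.08,0,0,0,0,0,0,0])

```text
time: 33.72
eef_pos: [0.531, 0.0651, 0.0669]
tcp_rot: [0.168, 0.687, -0.168, 0.687]
contact_force: [0.2, 0.5, -2.1]
opening: 0.749
```

```bash
python3 -c "
from h import *
s,R=info()
ims=snap('q')
im=cv2.imread('pics/q_side.png');cv2.imwrite('pics/q1.png',cv2.resize(im[130:330,170:390],None,fx=3.5,fy=3,interpolation=2))
"
```

```text
t 33.73 pos [0.531  0.0651 0.0669] y [ 0.461  0.887 -0.   ] z [ 0.887 -0.461 -0.   ] x [-0.  0. -1.] F [ 0.19  0.5  -2.06] open 0.749 q [-0.07  0.2   2.04 -0.    0.9   0.41]
```

View pics/q1.png

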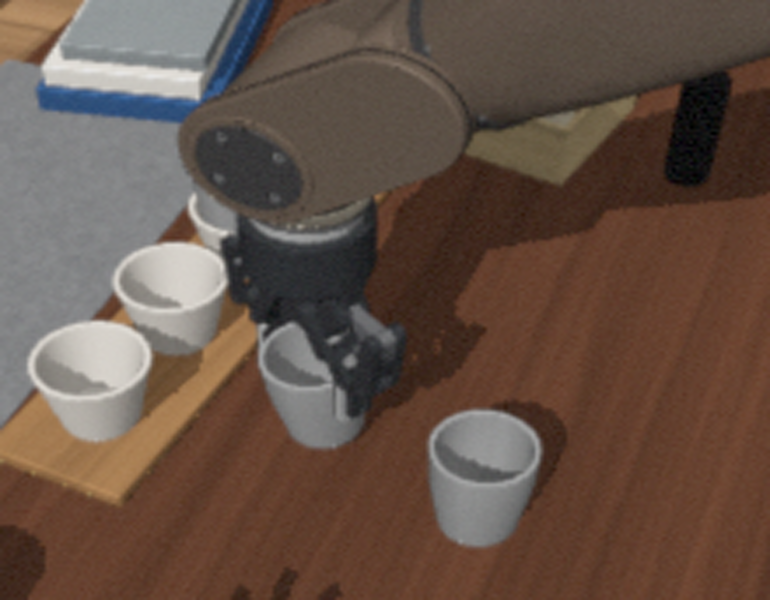

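>>> move_arm(commands=[0.08,0,0,0,0.08,0,0,0,0,0,0,0])

```text
time: 34.2
eef_pos: [0.531, 0.0651, 0.0628]
tcp_rot: [0.168, 0.687, -0.168, 0.687]
contact_force: [-0.3, 0.3, -1.9]
opening: 0.741
```

>>> move_arm(commands=[0.08,0,0,0,0,0,0,0,0,0,0,0])

```text
time: 34.58
eef_pos: [0.5312, 0.0651, 0.0611]
tcp_rot: [0.168, 0.687, -0.168, 0.687]
contact_force: [-0.0, 1.4, -1.7]
opening: 0.741
```

>>> move_arm(commands=[0.08,0,0,0,0.06,0,0,0,0,0,0,0])

```text
time: 34.95
eef_pos: [0.531, 0.0651, 0.0573]
tcp_rot: [0.168, 0.687, -0.168, 0.687]
contact_force: [0.1, 0.2, -1.7]
opening: 0.743
```

>>> move_arm(commands=[0,0,0,0,0,0,0,0,0,0,0,0,0,0,0,0], jaw=85)

```text
time: 35.45
eef_pos: [0.5314, 0.0651, 0.0578]
tcp_rot: [0.168, 0.687, -0.168, 0.687]
contact_force: [0.2, 0.6, 0.3]
opening: 1.002
```

```bash
python3 -c "
from h import *
s,R=info()
ims=snap('r')
im=cv2.imread('pics/r_side.png');cv2.imwrite('pics/r1.png',cv2.resize(im[130:330,170:390],None,fx=3.5,fy=3,interpolation=2))
print(fit(ims,s['eef_pos'][:2],.032,.08,('side',)))
"
```

```text
t 35.45 pos [0.5314 0.0651 0.0578] y [0.461 0.887 0.   ] z [ 0.887 -0.461  0.   ] x [ 0. -0. -1.] F [0.18 0.64 0.35] open 1.002 q [-0.07  0.22  2.04 -0.    0.88  0.41]
(array([0.53121696, 0.06796952]), np.float64(18.824617385864258))
```

View pics/r1.png

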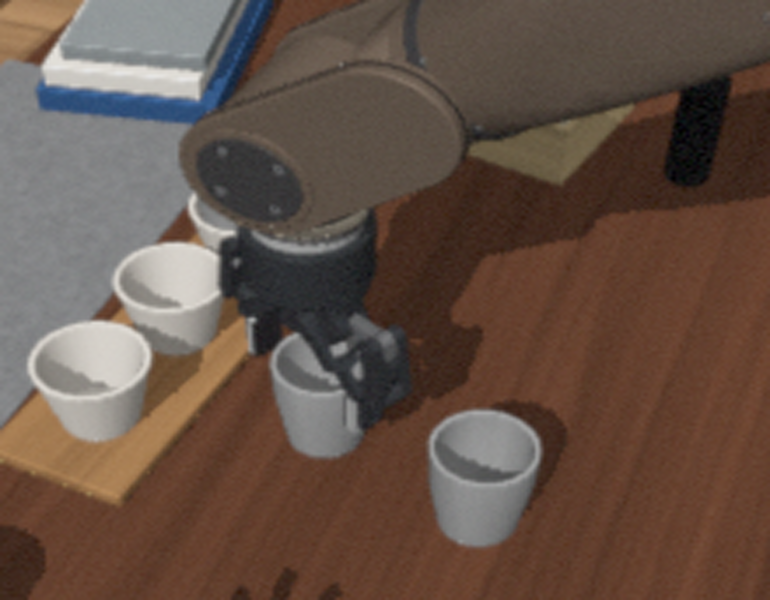

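>>> move_arm(commands=[0,0.08,0,0,0,0,0,0])

```text
time: 35.8
eef_pos: [0.5322, 0.067, 0.0576]
tcp_rot: [0.168, 0.687, -0.168, 0.687]
contact_force: [0.2, -0.1, 0.8]
opening: 0.991
```

>>> move_arm(commands=[0,0,0,0,0,0,0,0,0,0,0,0,0,0,0,0,0,0,0,0,0,0,0,0], jaw=50, force=50)

```text
time: 36.55
eef_pos: [0.5322, 0.0671, 0.0581]
tcp_rot: [0.168, 0.687, -0.168, 0.687]
contact_force: [-2.0, 2.2, 4.8]
opening: 0.736
```

>>> move_arm(commands=[-0.4,0,0,0,-0.9,0,0,0,-1,0,0,0,-1,0,0,0,-1,0,0,0,-0.6,0,0,0,0,0,0,0])

```text
time: 37.42
eef_pos: [0.5328, 0.0668, 0.1811]
tcp_rot: [0.168, 0.686, -0.168, 0.688]
contact_force: [0.7, -0.8, -2.5]
opening: 0.735
```

```bash
python3 -c "
from h import *
ims=snap('s')
im=cv2.imread('pics/s_side.png');cv2.imwrite('pics/s1.png',cv2.resize(im[100:330,170:390],None,fx=3.5,fy=2.6,interpolation=2))
togo(.6607,.1063,.104,-27.5)
"
```

```text
t 37.52 pos [0.5315 0.0669 0.179 ] y [ 0.461  0.887 -0.001] z [ 0.887 -0.461 -0.001] x [-0.002  0.    -1.   ] F [-0.06  0.4  -1.71] open 0.732 q [-0.06  0.05  1.98 -0.    1.12  0.42]
units along tool x,y,z: [2.993 3.784 3.862]
jaw heading -27.47
turn units 0.006975334238836695
```

View pics/s1.png

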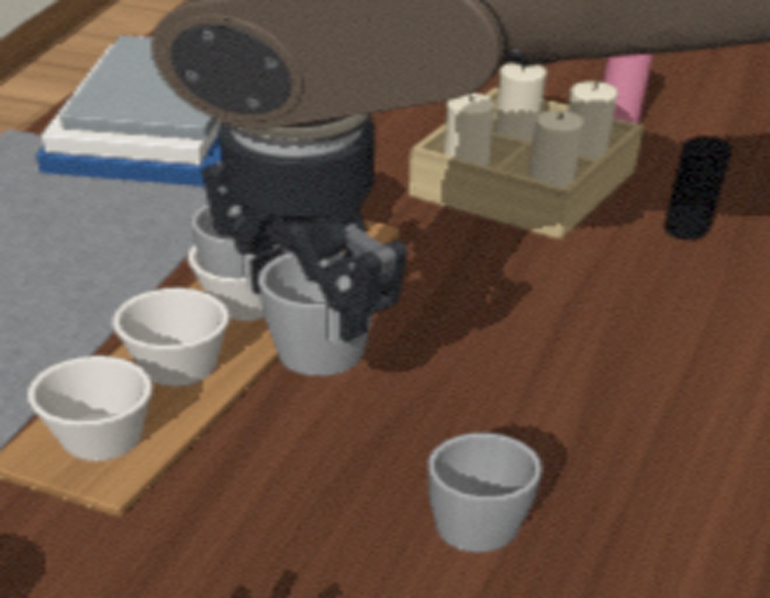

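>>> move_arm(commands=[0,0.7,0.7,0,0,0.8,0.8,0,0,0.8,0.8,0,0,0.8,0.8,0,0,0.68,0.77,0,0,0,0,0,0,0,0,0,0,0,0,0])

```text
time: 38.52
eef_pos: [0.6606, 0.106, 0.1794]
tcp_rot: [0.168, 0.687, -0.168, 0.686]
contact_force: [-0.3, 0.1, -2.2]
opening: 0.732
```

```bash
python3 -c "
from h import *
ims=snap('u')
im=cv2.imread('pics/u_side.png');cv2.imwrite('pics/u1.png',cv2.resize(im[110:290,140:310],None,fx=4,fy=3.33,interpolation=2))
s,R=info()
for z in (.2,.205):print(fit(ims,s['eef_pos'][:2],.032,z,('side',)))
togo(.6607,.1063,.104,-27.5)
"
```

```text
t 38.62 pos [0.6609 0.106  0.18  ] y [ 0.461  0.887 -0.   ] z [ 0.887 -0.461 -0.   ] x [-0. -0. -1.] F [ 0.56  1.08 -2.51] open 0.736 q [ 0.01  0.33  1.64 -0.    1.17  0.49]
(array([0.67355766, 0.11731365]), np.float64(7.622577667236328))
(array([0.65437515, 0.10946542]), np.float64(4.355346202850342))
t 38.62 pos [0.6609 0.106  0.18  ] y [ 0.461  0.887 -0.   ] z [ 0.887 -0.461 -0.   ] x [-0. -0. -1.] F [ 0.56  1.08 -2.51] open 0.736 q [ 0.01  0.33  1.64 -0.    1.17  0.49]
units along tool x,y,z: [ 3.041  0.008 -0.013]
jaw heading -27.47
turn units 0.005573126459171363
```

View pics/u1.png

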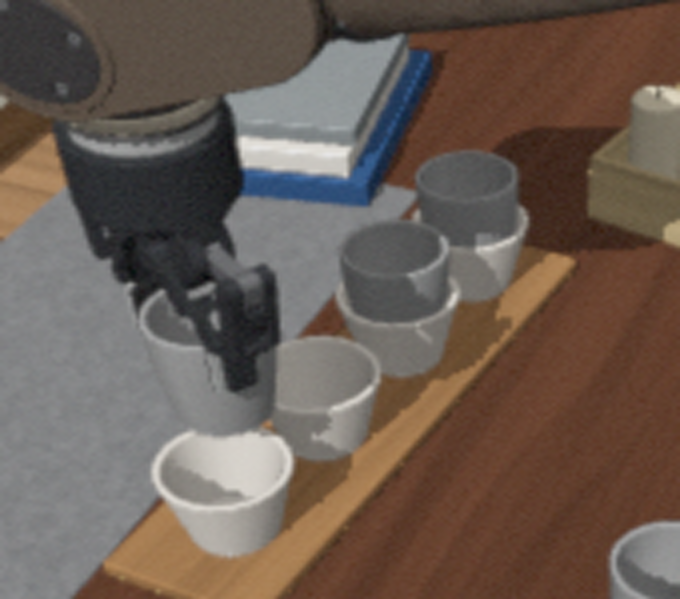

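>>> move_arm(commands=[0.5,0,-0.01,0,0.7,0,0,0,0.7,0,0,0,0.5,0,0,0,0.4,0,0,0,0.2,0,0,0,0.08,0,0,0,0,0,0,0,0,0,0,0])

```text
time: 39.75
eef_pos: [0.6633, 0.1099, 0.1049]
tcp_rot: [0.171, 0.685, -0.165, 0.688]
contact_force: [1.3, 8.8, 5.6]
opening: 0.738
```

>>> move_arm(commands=[0.08,0,0,0,0.04,0,0,0,0,0,0,0,0,0,0,0])

```text
time: 40.25
eef_pos: [0.6635, 0.1103, 0.1025]
tcp_rot: [0.172, 0.685, -0.165, 0.688]
contact_force: [1.2, 9.7, 6.8]
opening: 0.73
```

>>> move_arm(commands=[0.06,0,0,0,0,0,0,0,0,0,0,0])

```text
time: 40.62
eef_pos: [0.6636, 0.1105, 0.1012]
tcp_rot: [0.172, 0.685, -0.165, 0.688]
contact_force: [0.1, 11.1, 7.0]
opening: 0.738
```

```bash
cat >> h.py <<'E'
def overlay(fn,n,x,y,zf,out,box,f=4,tilt=(0,0)):
    "draw upright cup outline w/ foot at zf"
    im=cv2.imread(fn);r0,r1,c0,c1=box;im=cv2.resize(im[r0:r1,c0:c1],None,fx=f,fy=f,interpolation=2)
    for h,R,col in((0,.0245,(0,255,0)),(.05,.0312,(255,0,0)),(.08,.032,(0,0,255))):
        p=proj(n,np.c_[x+tilt[0]*(h-.062)+R*C[:,0],y+tilt[1]*(h-.062)+R*C[:,1],np.full(len(T),zf+h)])
        cv2.polylines(im,[((p-[c0,r0]+.5)*f-.5).round().astype(int)],True,col,1)
    cv2.imwrite(out,im)
E
python3 -c "
from h import *
overlay('pics/s_side.png','side',.532,.0669,.180-.058,'pics/s2.png',(140,260,190,330),4)
overlay('pics/u_side.png','side',.6608,.106,.180-.058,'pics/u2.png',(160,280,140,290),4)
overlay('pics/r_side.png','side',.532,.067,0,'pics/r2.png',(210,310,200,330),4)
a=[cv2.imread(f'pics/{k}2.png') for k in 'rsu']
H=max(i.shape[0] for i in a)
o=np.hstack([cv2.copyMakeBorder(i,0,H-i.shape[0],0,0,cv2.BORDER_CONSTANT) for i in a]);print(o.shape)
cv2.imwrite('pics/v.png',cv2.resize(o,(800,int(o.shape[0]*800/o.shape[1]))))
"
```

```text
(480, 1680, 3)
```

View pics/s2.png

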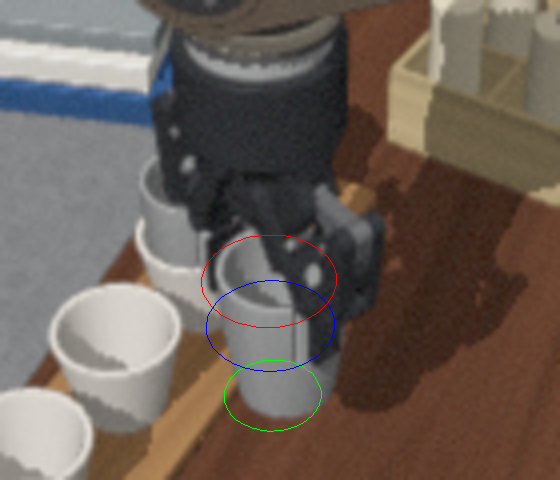

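View pics/u2.png

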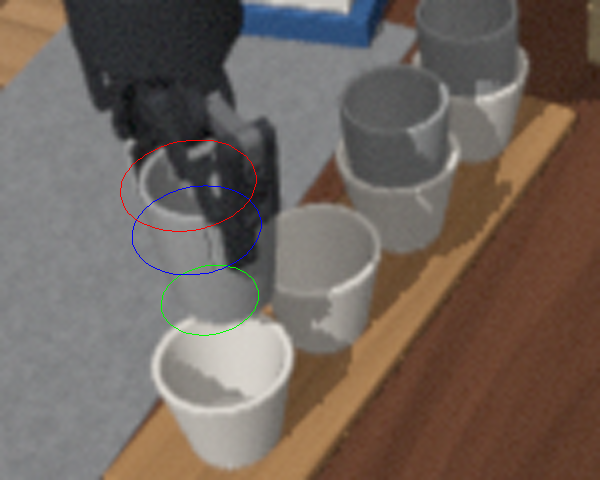

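View pics/r2.png

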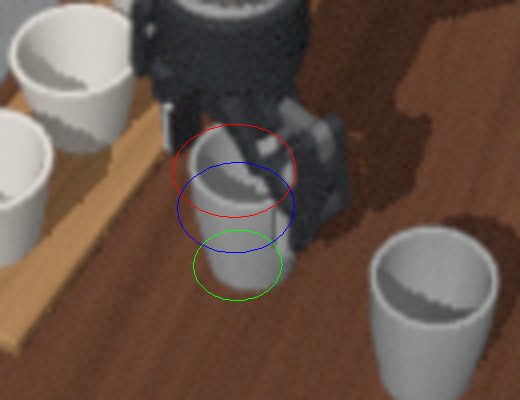

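```bash
python3 -c "
from h import *
for (x,y,z) in ((.6608,.106,.202),(.532,.067,.08)):
  p=proj('side',[x,y,z])[0]
  for d in ((4.5,-2),(4.5,-1.5),(4.5,0)):
    q=ray('side',p[0]+d[0],p[1]+d[1],z)-[x,y]; print(d,q.round(4),'tool y,z',q@[.461,.887],q@[.887,-.461])
"
```

```text
(4.5, -2) [-0.0052 -0.0081] tool y,z -0.009593123302907703 -0.0008471279672395433
(4.5, -1.5) [-0.0059 -0.0069] tool y,z -0.008808211527595889 -0.0020441682648264857
(4.5, 0) [-0.008  -0.0031] tool y,z -0.006465151926970159 -0.005617482935105745
(4.5, -2) [-0.0067 -0.0086] tool y,z -0.01066374036062795 -0.0019496943331505307
(4.5, -1.5) [-0.0072 -0.0073] tool y,z -0.009766946417985912 -0.003014530537366239
(4.5, 0) [-0.0088 -0.0034] tool y,z -0.0070885661339365105 -0.006194788743293468
```

>>> move_arm(commands=[-0.5,0,0,0,-1,0,0,0,-1,0,0,0,-0.5,0,0,0,0,0,0,0,0,0,0,0])

```text
time: 41.38
eef_pos: [0.6605, 0.1061, 0.1717]
tcp_rot: [0.168, 0.688, -0.168, 0.686]
contact_force: [0.8, 0.3, -0.8]
opening: 0.733
```

```bash
python3 -c "
from h import *
s,R=info();p=s['eef_pos']
snap('w')
for k,d in (('a',-.008),('b',-.010)):
  q=p+R[:,1]*d
  overlay('pics/w_side.png','side',q[0],q[1],p[2]-.058,f'pics/w{k}.png',(160,280,140,290),4)
a=np.hstack([cv2.imread(f'pics/w{k}.png')[:,:360] for k in 'ab']);cv2.imwrite('pics/w2.png',a)
"
```

```text
t 41.38 pos [0.6605 0.1061 0.1717] y [ 0.461  0.887 -0.001] z [ 0.887 -0.461 -0.002] x [-0.003 -0.    -1.   ] F [ 0.76  0.29 -0.79] open 0.733 q [ 0.01  0.34  1.65 -0.    1.16  0.49]
```

View pics/w2.png

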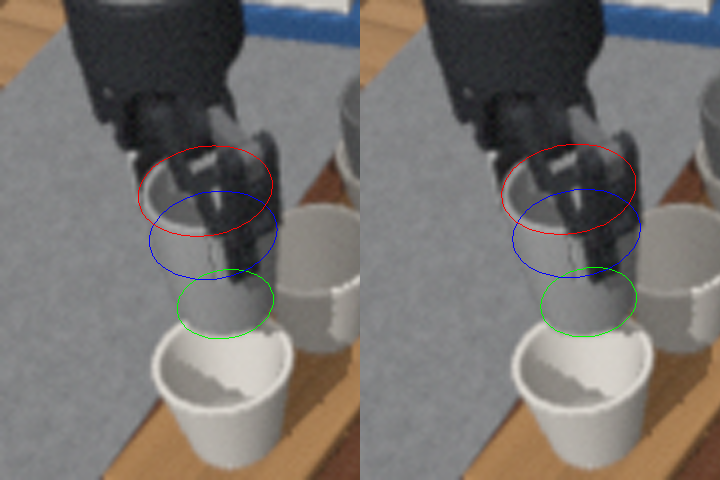

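>>> move_arm(commands=[0,-0.8,-0.8,0,0,-0.8,-0.8,0,0,-0.8,-0.8,0,0,-0.8,-0.8,0,0,-0.66,-0.66,0,0,0,0,0,0.6,0,0,0,0.9,0,0,0,0.9,0,0,0,0.8,0,0,0,0.7,0,0,0,0.4,0,0,0,0.14,0,0,0,0,0,0,0,0,0,0,0])

```text
time: 43.35
eef_pos: [0.532, 0.0651, 0.0635]
tcp_rot: [0.168, 0.686, -0.168, 0.688]
contact_force: [0.1, 0.9, -2.3]
opening: 0.734
```

>>> move_arm(commands=[0.06,0,0,0,0,0,0,0])

```text
time: 43.6
eef_pos: [0.5313, 0.0651, 0.0613]
tcp_rot: [0.168, 0.687, -0.168, 0.687]
contact_force: [0.4, -0.5, -2.1]
opening: 0.731
```

>>> move_arm(commands=[0,0,0,0,0,0,0,0,0,0,0,0,0,0,0,0], jaw=85)

```text
time: 44.1
eef_pos: [0.5313, 0.0651, 0.0612]
tcp_rot: [0.168, 0.687, -0.168, 0.687]
contact_force: [-0.3, 0.1, -0.5]
opening: 0.995
```

```bash
python3 -c "
from h import *
s,R=info();p=s['eef_pos']
snap('x')
for k,d in (('a',-.008),('b',-.010)):
  q=p+R[:,1]*d
  overlay('pics/x_side.png','side',q[0],q[1],0,f'pics/x{k}.png',(210,310,200,330),4)
a=np.hstack([cv2.imread(f'pics/x{k}.png')[:,:360] for k in 'ab']);cv2.imwrite('pics/x2.png',a)
"
```

```text
t 44.1 pos [0.5313 0.0651 0.0612] y [0.461 0.887 0.   ] z [ 0.887 -0.461  0.   ] x [ 0. -0. -1.] F [-0.32  0.07 -0.54] open 0.995 q [-0.07  0.21  2.04 -0.    0.89  0.41]
```

View pics/x2.png

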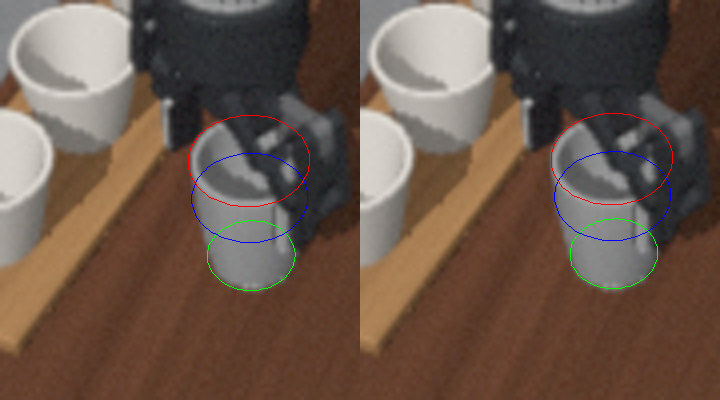

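>>> move_arm(commands=[0.08,-0.16,0,0,0.08,-0.17,0,0,0,0,0,0,0,0,0,0])

```text
time: 44.7
eef_pos: [0.5274, 0.0577, 0.0571]
tcp_rot: [0.168, 0.687, -0.168, 0.687]
contact_force: [-0.3, 0.4, -0.1]
opening: 0.996
```

```bash
python3 -c "
from h import *
s,R=info();p=s['eef_pos']
snap('y')
overlay('pics/y_side.png','side',p[0],p[1],0,f'pics/y2.png',(210,310,200,330),5)
"
```

```text
t 44.7 pos [0.5274 0.0577 0.0571] y [0.461 0.887 0.   ] z [ 0.887 -0.461 -0.   ] x [-0.  0. -1.] F [-0.25  0.38 -0.13] open 0.996 q [-0.08  0.21  2.05  0.    0.88  0.4 ]
```

View pics/y2.png

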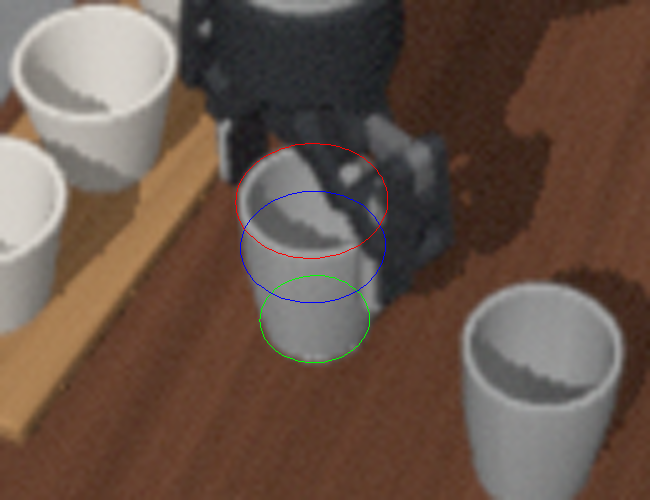

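>>> move_arm(commands=[0,0,0,0,0,0,0,0,0,0,0,0,0,0,0,0,0,0,0,0,0,0,0,0], jaw=50, force=40)

```text
time: 45.55
eef_pos: [0.5274, 0.058, 0.0576]
tcp_rot: [0.168, 0.687, -0.168, 0.687]
contact_force: [-3.0, 1.0, 5.2]
opening: 0.745
```

```bash
python3 -c "
from h import *
togo(.6607,.1063,.104,-27.5)"
```

```text
t 45.55 pos [0.5274 0.058  0.0576] y [0.461 0.887 0.   ] z [ 0.887 -0.461 -0.   ] x [-0.  0. -1.] F [-2.97  0.96  5.18] open 0.745 q [-0.08  0.21  2.05  0.    0.88  0.4 ]
units along tool x,y,z: [-1.857  4.174  3.838]
jaw heading -27.46
turn units 0.007038477081505334
```

>>> move_arm(commands=[-0.4,0,0,0,-0.8,0,0,0,-1,0,0,0,-1,0,0,0,-1,0,0,0,-0.7,0.5,0.4,0,0,0.8,0.75,0,0,0.8,0.75,0,0,0.8,0.75,0,0,0.8,0.75,0,0,0.47,0.44,0,0,0,0,0,0,0,0,0,0,0,0,0])

```text
time: 47.3
eef_pos: [0.66, 0.1058, 0.1795]
tcp_rot: [0.168, 0.687, -0.168, 0.687]
contact_force: [-0.1, -0.4, -1.9]
opening: 0.744
```

```bash
python3 -c "
from h import *
s,R=info();p=s['eef_pos']
snap('z')
overlay('pics/z_side.png','side',p[0],p[1],p[2]-.0575,f'pics/z2.png',(160,280,140,290),5)
togo(.6607,.1063,.104,-27.5)"
```

```text
t 47.3 pos [0.66   0.1058 0.1795] y [ 0.461  0.887 -0.   ] z [ 0.887 -0.461 -0.   ] x [-0.001 -0.    -1.   ] F [-0.1  -0.36 -1.89] open 0.744 q [ 0.01  0.33  1.65 -0.    1.17  0.49]
t 47.4 pos [0.6602 0.1058 0.1797] y [ 0.461  0.887 -0.   ] z [ 0.887 -0.461 -0.   ] x [-0. -0. -1.] F [-0.43 -0.11 -1.55] open 0.738 q [ 0.01  0.33  1.65 -0.    1.17  0.49]
units along tool x,y,z: [3.028 0.026 0.008]
jaw heading -27.48
turn units 0.004947007686718052
```

View pics/z2.png

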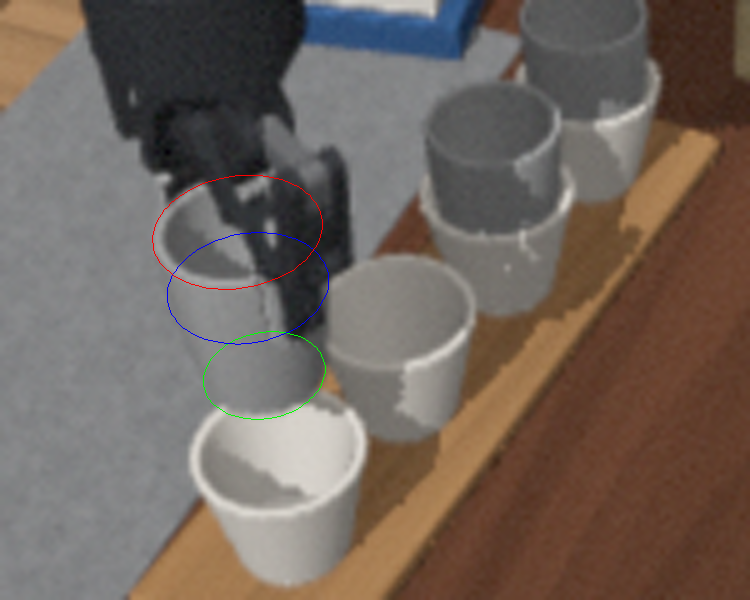

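>>> move_arm(commands=[0.5,0.02,0,0,0.7,0,0,0,0.7,0,0,0,0.5,0,0,0,0.4,0,0,0,0.2,0,0,0,0,0,0,0,0,0,0,0])

```text
time: 48.4
eef_pos: [0.6614, 0.1065, 0.1054]
tcp_rot: [0.168, 0.686, -0.168, 0.687]
contact_force: [-0.7, -0.1, -2.1]
opening: 0.743
```

>>> move_arm(commands=[0.08,0,0,0,0.08,0,0,0,0,0,0,0,0,0,0,0])

```text
time: 48.9
eef_pos: [0.6609, 0.1065, 0.1006]
tcp_rot: [0.168, 0.687, -0.168, 0.687]
contact_force: [0.0, 0.1, -2.0]
opening: 0.74
```

>>> move_arm(commands=[0.08,0,0,0,0,0,0,0,0,0,0,0])

```text
time: 49.28
eef_pos: [0.6609, 0.1065, 0.0985]
tcp_rot: [0.168, 0.687, -0.168, 0.687]
contact_force: [0.2, 0.0, -1.5]
opening: 0.744
```

Free so far; a little lower then release.

>>> move_arm(commands=[0.06,0,0,0,0,0,0,0,0,0,0,0])

```text
time: 49.65
eef_pos: [0.6609, 0.1065, 0.097]
tcp_rot: [0.168, 0.687, -0.168, 0.687]
contact_force: [1.1, 0.6, -1.2]
opening: 0.739
```

>>> move_arm(commands=[0.03,0,0,0,0,0,0,0,0,0,0,0])

```text
time: 50.02
eef_pos: [0.6609, 0.1064, 0.0964]
tcp_rot: [0.168, 0.687, -0.168, 0.687]
contact_force: [-0.1, -0.7, -1.9]
opening: 0.739
```

>>> move_arm(commands=[0,0,0,0,0,0,0,0,0,0,0,0,0,0,0,0], jaw=85)

```text
time: 50.52
eef_pos: [0.661, 0.1065, 0.0965]
tcp_rot: [0.168, 0.687, -0.168, 0.687]
contact_force: [0.2, 0.7, 1.3]
opening: 0.999
```

```bash
python3 -c "
from h import *
snap('aa')
s,R=info()
im=cv2.imread('pics/aa_side.png');cv2.imwrite('pics/aa1.png',cv2.resize(im[140:330,140:330],None,fx=3.5,fy=3,interpolation=2))
togo(.4139,.095,.104,-5)"
```

```text
t 50.62 pos [0.661  0.1065 0.0964] y [0.461 0.887 0.   ] z [ 0.887 -0.461  0.   ] x [ 0.  0. -1.] F [0.09 0.83 0.27] open 0.992 q [0.01 0.42 1.69 0.   1.03 0.49]
t 50.62 pos [0.661  0.1065 0.0964] y [0.461 0.887 0.   ] z [ 0.887 -0.461  0.   ] x [ 0.  0. -1.] F [0.09 0.83 0.27] open 0.992 q [0.01 0.42 1.69 0.   1.03 0.49]
units along tool x,y,z: [-0.306 -4.965 -8.556]
jaw heading -27.47
turn units -4.493370556318888
```

View pics/aa1.png

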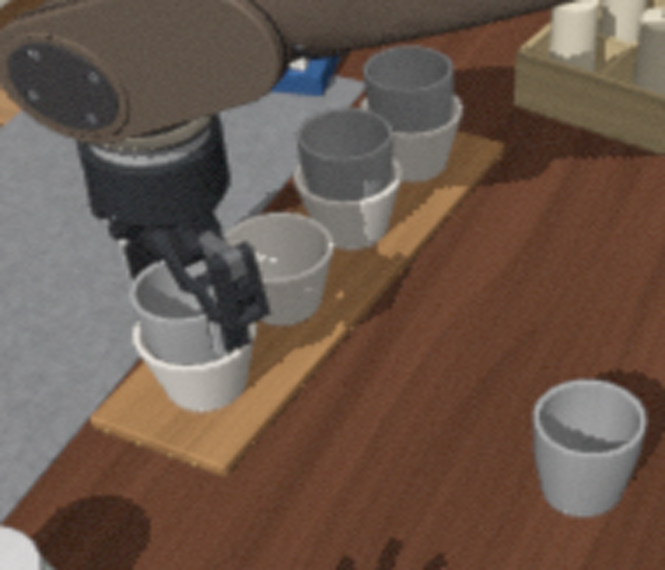

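>>> move_arm(commands=[-0.5,0,0,0,-1,0,0,0,-1,0,0,-0.5,-1,0,0,-1,0,0,0,-1,0,0,0,-1,0,0,0,-1,0,0,0,0])

```text
time: 51.62
eef_pos: [0.6612, 0.1065, 0.1849]
tcp_rot: [0.031, 0.706, -0.031, 0.707]
contact_force: [-0.2, 0.1, -0.5]
opening: 0.998
```

```bash
python3 -c "
from h import *
togo(.4139,.095,.104,-5)"
```

```text
t 51.62 pos [0.6612 0.1065 0.1849] y [0.087 0.996 0.   ] z [ 0.996 -0.087  0.001] x [ 0.001  0.    -1.   ] F [-0.16  0.07 -0.46] open 0.998 q [0.01 0.33 1.64 0.   1.17 0.1 ]
units along tool x,y,z: [ 3.222 -1.324 -9.817]
jaw heading -5.02
turn units -0.0037183858395849257
```

>>> move_arm(commands=[0,-0.1,-0.8,0,0,-0.1,-1,0,0,-0.14,-1,0,0,-0.14,-1,0,0,-0.14,-1,0,0,-0.14,-1,0,0,-0.14,-1,0,0,-0.14,-1,0,0,-0.14,-1,0,0,-0.14,-1,0,0,0,0,0,0,0,0,0])

```text
time: 53.12
eef_pos: [0.4149, 0.0948, 0.1846]
tcp_rot: [0.031, 0.706, -0.031, 0.707]
contact_force: [0.7, 0.9, -0.1]
opening: 0.993
```

```bash
python3 -c "
from h import *
ims=snap('ab')
s,R=info()
x,f=fit(ims,(.413,.096),.032,.08,('side',));print(x,f)
im=cv2.imread('pics/ab_side.png');cv2.imwrite('pics/ab1.png',cv2.resize(im[140:350,140:400],None,fx=3,fy=2.8,interpolation=2))
togo(.4139,.095,.057,-5)"
```

```text
t 53.23 pos [0.415  0.0947 0.1843] y [0.087 0.996 0.   ] z [ 0.996 -0.087  0.001] x [ 0.001  0.    -1.   ] F [-0.41  0.31 -0.02] open 0.993 q [-0.01 -0.23  2.22  0.    1.15  0.07]
[0.41289412 0.09693637] 45.94927978515625
t 53.23 pos [0.415  0.0947 0.1843] y [0.087 0.996 0.   ] z [ 0.996 -0.087  0.001] x [ 0.001  0.    -1.   ] F [-0.41  0.31 -0.02] open 0.993 q [-0.01 -0.23  2.22  0.    1.15  0.07]
units along tool x,y,z: [ 5.093  0.006 -0.049]
jaw heading -5.0
turn units 0.0008571771584684029
```

View pics/ab1.png

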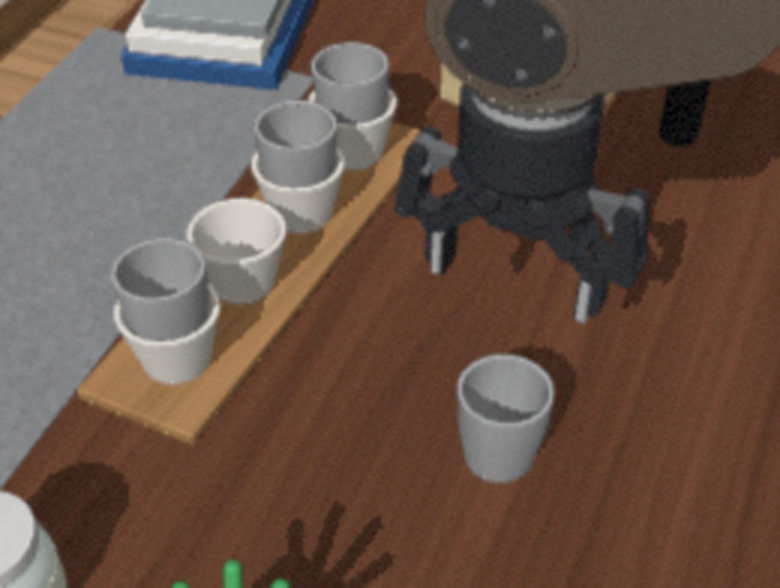

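>>> move_arm(commands=[0.6,0.03,-0.05,0,1,0,0,0,1,0,0,0,1,0,0,0,0.8,0,0,0,0.5,0,0,0,0.2,0,0,0,0,0,0,0,0,0,0,0])

```text
time: 54.35
eef_pos: [0.4135, 0.0957, 0.057]
tcp_rot: [0.031, 0.706, -0.031, 0.707]
contact_force: [0.6, -0.2, 0.3]
opening: 0.993
```

>>> move_arm(commands=[0,0,0,0,0,0,0,0,0,0,0,0,0,0,0,0,0,0,0,0,0,0,0,0], jaw=50, force=40)

```text
time: 55.1
eef_pos: [0.4133, 0.0957, 0.0572]
tcp_rot: [0.031, 0.706, -0.031, 0.707]
contact_force: [-2.1, -0.5, 5.9]
opening: 0.723
```

```bash
python3 -c "
from h import *
togo(.6525,.0146,.104,-5)"
```

```text
t 55.1 pos [0.4133 0.0957 0.0572] y [0.086 0.996 0.   ] z [ 0.996 -0.086  0.001] x [ 0.001 -0.    -1.   ] F [-2.05 -0.52  5.94] open 0.723 q [-0.01 -0.02  2.3  -0.    0.86  0.07]
units along tool x,y,z: [-1.863 -2.403  9.813]
jaw heading -4.96
turn units 0.008271537676074558
```

>>> move_arm(commands=[-0.4,0,0,0,-0.9,0,0,0,-1,0,0,0,-1,0,0,0,-1,0,0,0,-1,-0.2,0.5,0,0,-0.4,1,0,0,-0.4,1,0,0,-0.4,1,0,0,-0.4,1,0,0,-0.4,1,0,0,-0.2,1,0,0,0,1,0,0,0,1,0,0,0,0.8,0,0,0,0.51,0,0,0,0,0,0,0,0,0])

```text
time: 57.35
eef_pos: [0.6512, 0.0148, 0.1885]
tcp_rot: [0.031, 0.707, -0.031, 0.706]
contact_force: [-0.8, -0.2, -1.3]
opening: 0.716
```

```bash
python3 -c "
from h import *
s,R=info();p=s['eef_pos']
snap('ac')
overlay('pics/ac_side.png','side',p[0],p[1],p[2]-.0572,f'pics/ac2.png',(130,270,150,300),4)
togo(.6525,.0146,.104,-5.1)"
```

```text
t 57.35 pos [0.6512 0.0148 0.1885] y [0.086 0.996 0.   ] z [ 0.996 -0.086 -0.001] x [-0.001  0.    -1.   ] F [-0.75 -0.23 -1.34] open 0.716 q [-0.13  0.28  1.69 -0.    1.17 -0.05]
t 57.45 pos [0.6513 0.0148 0.1888] y [0.086 0.996 0.   ] z [ 0.996 -0.086 -0.001] x [-0.001  0.    -1.   ] F [-0.56  0.43 -2.47] open 0.718 q [-0.13  0.28  1.69 -0.    1.17 -0.05]
units along tool x,y,z: [ 3.39  -0.005  0.052]
jaw heading -4.96
turn units 0.028555353221651102
```

View pics/ac2.png

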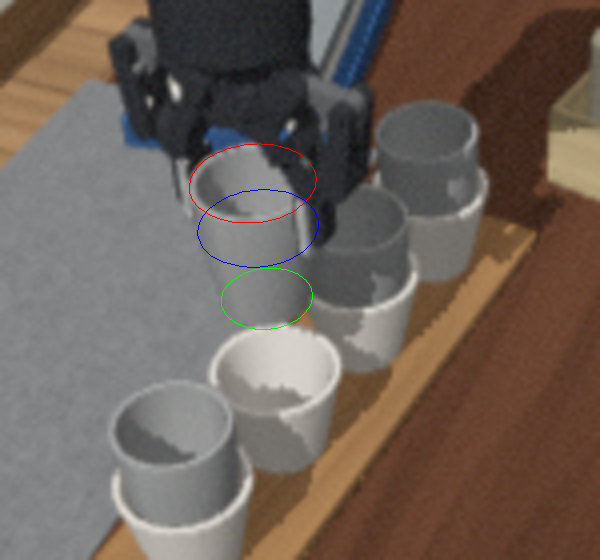

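>>> move_arm(commands=[0.5,0,0,0,0.8,0,0,0,0.8,0,0,0,0.6,0,0,0,0.4,0,0,0,0.24,0,0,0,0.08,0,0,0,0,0,0,0,0,0,0,0])

```text
time: 58.58
eef_pos: [0.6524, 0.0146, 0.1041]
tcp_rot: [0.031, 0.706, -0.031, 0.707]
contact_force: [0.0, -0.0, -2.5]
opening: 0.722
```

>>> move_arm(commands=[0.06,0,0,0,0.06,0,0,0,0,0,0,0,0,0,0,0])

```text
time: 59.08
eef_pos: [0.6519, 0.0147, 0.1003]
tcp_rot: [0.031, 0.706, -0.031, 0.706]
contact_force: [0.2, -0.2, -2.0]
opening: 0.719
```

>>> move_arm(commands=[0.06,0,0,0,0,0,0,0,0,0,0,0])

```text
time: 59.45
eef_pos: [0.6519, 0.0146, 0.0988]
tcp_rot: [0.031, 0.706, -0.031, 0.706]
contact_force: [-0.6, 0.5, -2.5]
opening: 0.718
```

>>> move_arm(commands=[0.06,0,0,0,0,0,0,0,0,0,0,0])

```text
time: 59.82
eef_pos: [0.6519, 0.0146, 0.0972]
tcp_rot: [0.031, 0.706, -0.031, 0.706]
contact_force: [-0.8, -0.2, -1.7]
opening: 0.721
```

>>> move_arm(commands=[0.04,0,0,0,0,0,0,0,0,0,0,0])

```text
time: 60.2
eef_pos: [0.652, 0.0145, 0.0964]
tcp_rot: [0.031, 0.706, -0.031, 0.706]
contact_force: [-0.1, -1.0, -1.0]
opening: 0.72
```

>>> move_arm(commands=[0,0,0,0,0,0,0,0,0,0,0,0,0,0,0,0], jaw=85)

```text
time: 60.7
eef_pos: [0.652, 0.0147, 0.0965]
tcp_rot: [0.031, 0.706, -0.031, 0.707]
contact_force: [-0.0, -1.0, -0.3]
opening: 0.995
```

```bash
python3 -c "
from h import *
togo(.4796,-.3694,.2,-5)"
```

```text
t 60.7 pos [0.652  0.0147 0.0965] y [0.087 0.996 0.   ] z [ 0.996 -0.087  0.   ] x [ 0.  0. -1.] F [-0.04 -1.02 -0.31] open 0.995 q [-0.13  0.39  1.74  0.    1.02 -0.05]
units along tool x,y,z: [ -4.144 -15.903  -5.542]
jaw heading -4.96
turn units 0.007527377014093872
```

>>> move_arm(commands=[-0.6,0,0,0,-1,0,0,0,-1,0,0,0,-1,0,0,0,-0.5,-0.5,-0.2,0,0,-1,-0.35,0,0,-1,-0.35,0,0,-1,-0.35,0,0,-1,-0.35,0,0,-1,-0.35,0,0,-1,-0.35,0,0,-1,-0.35,0,0,-1,-0.35,0,0,-1,-0.35,0,0,-1,-0.35,0,0,-1,-0.35,0,0,-1,-0.35,0,0,-1,-0.35,0,0,-1,-0.35,0,0,-1,-0.44,0], jaw=46)

```text
time: 63.2
eef_pos: [0.4789, -0.3603, 0.1983]
tcp_rot: [0.031, 0.707, -0.031, 0.706]
contact_force: [-0.4, -0.1, -2.2]
opening: 0.708
```

```bash
python3 -c "
from h import *
snap('ad')
togo(.4796,-.3694,.11,-5)"
```

```text
t 63.3 pos [ 0.4783 -0.3616  0.1984] y [ 0.09   0.996 -0.   ] z [ 0.996 -0.09  -0.001] x [-0.002 -0.    -1.   ] F [ 0.72  0.58 -2.34] open 0.706 q [-0.82  0.17  1.81 -0.    1.17 -0.73]
units along tool x,y,z: [ 3.535 -0.304  0.086]
jaw heading -5.15
turn units -0.029865744719705843
```

View pics/ad_side.png

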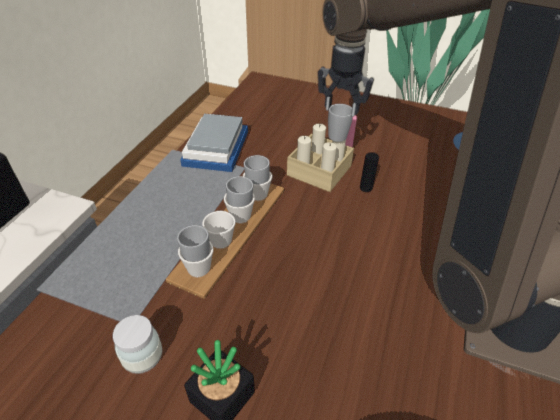

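View pics/ad_top.png

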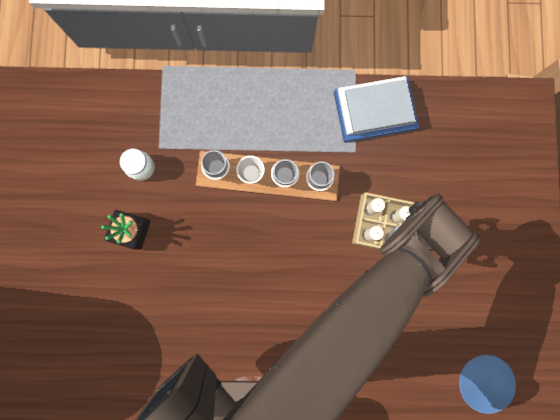

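```bash
python3 -c "
from h import *
togo(.6522,.0146,.2,-5)"
```

```text
t 63.3 pos [ 0.4783 -0.3616  0.1984] y [ 0.09   0.996 -0.   ] z [ 0.996 -0.09  -0.001] x [-0.002 -0.    -1.   ] F [ 0.72  0.58 -2.34] open 0.706 q [-0.82  0.17  1.81 -0.    1.17 -0.73]
units along tool x,y,z: [-0.079 15.612  5.578]
jaw heading -5.15
turn units -0.029865744719705843
```

>>> move_arm(commands=[0,0.5,0.2,0,0,0.9,0.35,0,0,1,0.35,0,0,1,0.35,0,0,1,0.35,0,0,1,0.35,0,0,1,0.35,0,0,1,0.35,0,0,1,0.35,0,0,1,0.35,0,0,1,0.35,0,0,1,0.35,0,0,1,0.35,0,0,1,0.35,0,0,1,0.35,0,0,0.8,0.35,0,0,0.3,0.09,0,0,0,0,0,0,0,0,0])

```text
time: 65.68
eef_pos: [0.6516, 0.014, 0.1987]
tcp_rot: [0.031, 0.707, -0.031, 0.706]
contact_force: [0.9, 0.4, -2.2]
opening: 0.707
```

```bash
python3 -c "
from h import *
s,R=info();p=s['eef_pos']
snap('ae')
overlay('pics/ae_side.png','side',p[0],p[1],p[2]-.0585,f'pics/ae2.png',(130,270,150,300),4)
togo(.6525,.0146,.104,-5.1)"
```

```text
t 65.67 pos [0.6516 0.014  0.1987] y [ 0.087  0.996 -0.   ] z [ 0.996 -0.087 -0.001] x [-0.001 -0.    -1.   ] F [ 0.85  0.38 -2.15] open 0.707 q [-0.13  0.28  1.68 -0.    1.19 -0.05]
t 65.78 pos [0.6517 0.0138 0.1988] y [ 0.088  0.996 -0.   ] z [ 0.996 -0.088 -0.   ] x [-0. -0. -1.] F [ 0.23 -0.32 -1.91] open 0.712 q [-0.13  0.28  1.68 -0.    1.19 -0.05]
units along tool x,y,z: [3.792 0.034 0.029]
jaw heading -5.03
turn units 0.014337980200343737
```

View pics/ae2.png

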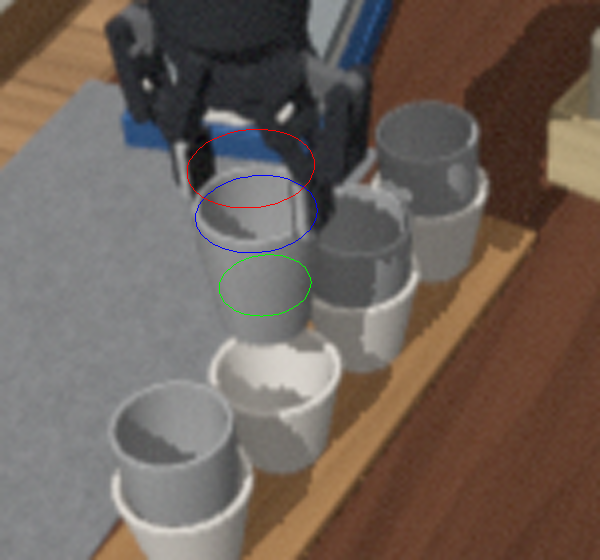

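```bash
python3 -c "
from h import *
s,R=info();p=s['eef_pos']
for k,o in (('a',.074),('b',.078)): overlay('pics/ae_side.png','side',p[0],p[1],p[2]-o,f'pics/ae{k}.png',(130,270,150,300),4)
cv2.imwrite('pics/ae3.png',np.hstack([cv2.imread(f'pics/ae{k}.png')[:,100:440] for k in 'ab']))
"
```

```text
t 65.78 pos [0.6517 0.0138 0.1988] y [ 0.088  0.996 -0.   ] z [ 0.996 -0.088 -0.   ] x [-0. -0. -1.] F [ 0.23 -0.32 -1.91] open 0.712 q [-0.13  0.28  1.68 -0.    1.19 -0.05]
```

View pics/ae3.png

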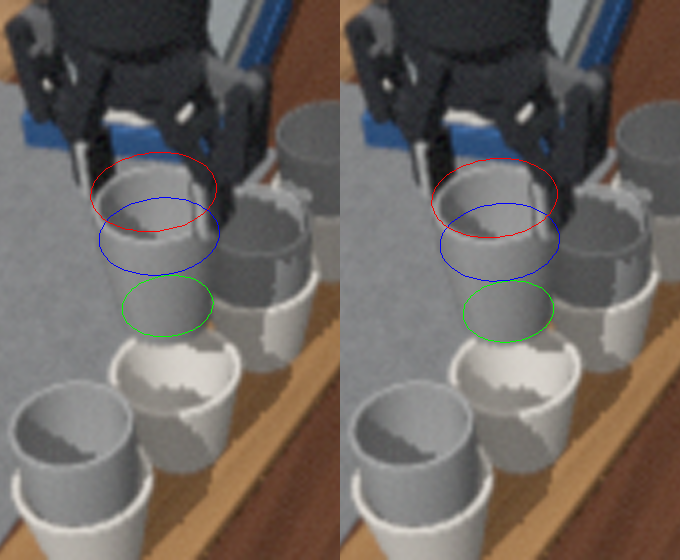

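>>> move_arm(commands=[0.5,0.03,0.01,0,0.8,0,0,0,0.7,0,0,0,0.5,0,0,0,0.24,0,0,0,0.1,0,0,0,0,0,0,0,0,0,0,0])

```text
time: 66.78
eef_pos: [0.6521, 0.0153, 0.1281]
tcp_rot: [0.03, 0.707, -0.031, 0.706]
contact_force: [-1.8, -1.3, -2.1]
opening: 0.707
```

>>> move_arm(commands=[0.06,0,0,0,0.06,0,0,0,0,0,0,0,0,0,0,0])

```text
time: 67.28
eef_pos: [0.6521, 0.0151, 0.1254]
tcp_rot: [0.03, 0.707, -0.031, 0.706]
contact_force: [-4.7, -2.3, 3.3]
opening: 0.706
```

>>> move_arm(commands=[0.06,0,0,0,0,0,0,0,0,0,0,0])

```text
time: 67.65
eef_pos: [0.6519, 0.0151, 0.1238]
tcp_rot: [0.03, 0.707, -0.031, 0.706]
contact_force: [-5.6, -2.2, 2.2]
opening: 0.71
```

>>> move_arm(commands=[0,-0.03,-0.06,0,0,0,0,0,0,0,0,0])

```text
time: 68.03
eef_pos: [0.6512, 0.0147, 0.1234]
tcp_rot: [0.031, 0.706, -0.031, 0.707]
contact_force: [-1.6, -2.2, 0.0]
opening: 0.71
```

>>> move_arm(commands=[0.06,0,0,0,0,0,0,0,0,0,0,0])

```text
time: 68.4
eef_pos: [0.6509, 0.0147, 0.1217]
tcp_rot: [0.031, 0.706, -0.031, 0.707]
contact_force: [-0.2, -2.6, 0.2]
opening: 0.711
```

```bash
python3 -c "
from h import *
s,R=info();p=s['eef_pos']
snap('af')
overlay('pics/af_side.png','side',p[0],p[1],p[2]-.08,'pics/af2.png',(130,270,150,300),4)
"
```

```text
t 68.4 pos [0.6509 0.0147 0.1217] y [0.087 0.996 0.   ] z [ 0.996 -0.087  0.001] x [ 0.001 -0.    -1.   ] F [-0.23 -2.57  0.15] open 0.711 q [-0.13  0.36  1.73  0.    1.06 -0.05]
```

View pics/af2.png

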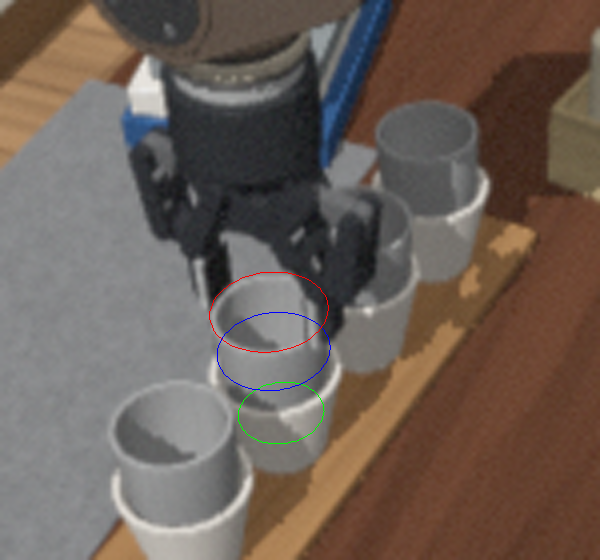

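>>> move_arm(commands=[0.06,-0.04,0,0,0,0,0,0,0,0,0,0])

```text
time: 68.88
eef_pos: [0.6506, 0.014, 0.1205]
tcp_rot: [0.031, 0.706, -0.03, 0.706]
contact_force: [-1.2, -0.1, 1.4]
opening: 0.71
```

>>> move_arm(commands=[0.06,-0.02,0,0,0,0,0,0,0,0,0,0])

```text
time: 69.25
eef_pos: [0.6507, 0.0136, 0.12]
tcp_rot: [0.031, 0.706, -0.03, 0.706]
contact_force: [-3.2, 0.3, 4.9]
opening: 0.712
```

>>> move_arm(commands=[0,0,0,0,0,0,0,0,0,0,0,0,0,0,0,0], jaw=85)

```text
time: 69.75
eef_pos: [0.6506, 0.0133, 0.1186]
tcp_rot: [0.031, 0.706, -0.031, 0.706]
contact_force: [-0.2, -0.9, 0.6]
opening: 0.995
```

>>> move_arm(commands=[-0.6,0,0,0,-1,0,0,0,-1,0,0,0,-1,0,0,0,0,0,0,0])

```text
time: 70.38
eef_pos: [0.6524, 0.0131, 0.213]
tcp_rot: [0.03, 0.704, -0.031, 0.709]
contact_force: [-0.1, -0.3, 0.2]
opening: 0.998
```

```bash
python3 -c "
from h import *
ims=snap('ag')
im=cv2.imread('pics/ag_side.png');cv2.imwrite('pics/ag1.png',cv2.resize(im[130:290,150:310],None,fx=4,fy=3.7,interpolation=2))
togo(.4796,-.3694,.2,-5)
"
```

```text
t 70.47 pos [0.6505 0.0133 0.209 ] y [ 0.087  0.996 -0.   ] z [ 0.996 -0.087  0.   ] x [ 0. -0. -1.] F [ 0.28  0.44 -0.39] open 0.993 q [-0.14  0.26  1.67  0.    1.21 -0.05]
units along tool x,y,z: [  0.357 -15.841  -5.486]
jaw heading -4.96
turn units 0.007470528010355792
```

View pics/ag1.png

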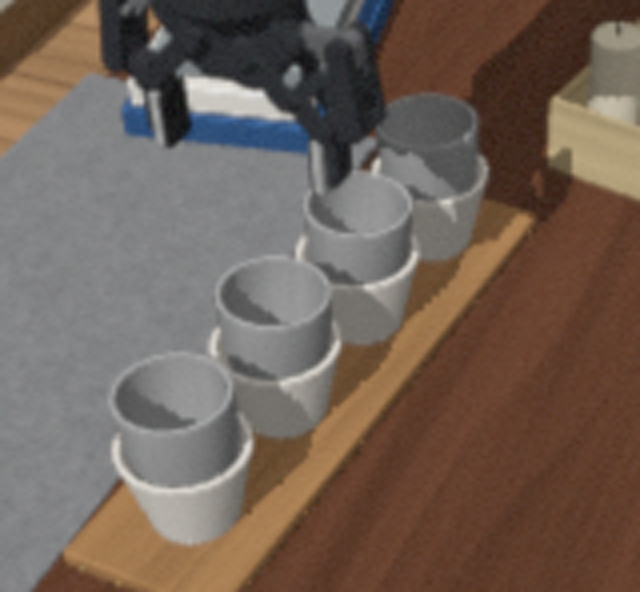

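>>> move_arm(commands=[0,-0.84,-0.34,0,0,-1,-0.34,0,0,-1,-0.34,0,0,-1,-0.34,0,0,-1,-0.34,0,0,-1,-0.34,0,0,-1,-0.34,0,0,-1,-0.34,0,0,-1,-0.34,0,0,-1,-0.34,0,0,-1,-0.34,0,0,-1,-0.34,0,0,-1,-0.34,0,0,-1,-0.34,0,0,-1,-0.34,0,0,-1,-0.39,0,0,0,0,0,0,0,0,0], jaw=46)

```text
time: 72.72
eef_pos: [0.4787, -0.3691, 0.2078]
tcp_rot: [0.031, 0.707, -0.03, 0.706]
contact_force: [-0.3, 0.8, 0.6]
opening: 0.537
```

```bash
python3 -c "
from h import *
ims=snap('ah')
for n in ('top','side'):
  for c in ((.6360,-.169),(.6443,-.0772),(.6525,.0146),(.6607,.1063)): print(n,c,fit(ims,c,.032,.117,(n,)))
for c in ((.4796,-.3694),(.4897,-.3095),(.5603,-.3132),(.5409,-.386)): print(fit(ims,c,.018,.115,('side',)))
im=cv2.imread('pics/ah_side.png');cv2.imwrite('pics/ah1.png',cv2.resize(im[60:220,240:400],None,fx=4,fy=3.7,interpolation=2))
togo(.4796,-.3694,.097,-5)
"
```

```text
top (0.636, -0.169) (array([ 0.63872489, -0.16971358]), np.float64(40.04059600830078))
top (0.6443, -0.0772) (array([ 0.64361938, -0.07787577]), np.float64(26.61029815673828))
top (0.6525, 0.0146) (array([0.65219845, 0.01313089]), np.float64(27.160245895385742))
top (0.6607, 0.1063) (array([0.66296104, 0.10611463]), np.float64(23.4390869140625))
side (0.636, -0.169) (array([ 0.63686507, -0.17029544]), np.float64(33.06840896606445))
side (0.6443, -0.0772) (array([ 0.64105853, -0.07652189]), np.float64(13.478785514831543))
side (0.6525, 0.0146) (array([0.65027047, 0.01377013]), np.float64(15.376280784606934))
side (0.6607, 0.1063) (array([0.66202846, 0.10587494]), np.float64(16.49495506286621))
(array([ 0.47905642, -0.36936939]), np.float64(40.921207427978516))
(array([ 0.48746477, -0.30917609]), np.float64(23.96617317199707))
(array([ 0.56093141, -0.31324634]), np.float64(44.77382278442383))
(array([ 0.53975853, -0.38625813]), np.float64(48.15912628173828))
t 72.83 pos [ 0.4794 -0.3686  0.2083] y [0.086 0.996 0.001] z [ 0.996 -0.086 -0.001] x [-0.001  0.001 -1.   ] F [ 1.04  0.21 -0.59] open 0.539 q [-0.82  0.17  1.79  0.    1.19 -0.74]
units along tool x,y,z: [ 4.451 -0.033  0.014]
jaw heading -4.93
turn units 0.013897465407427489
```

View pics/ah1.png

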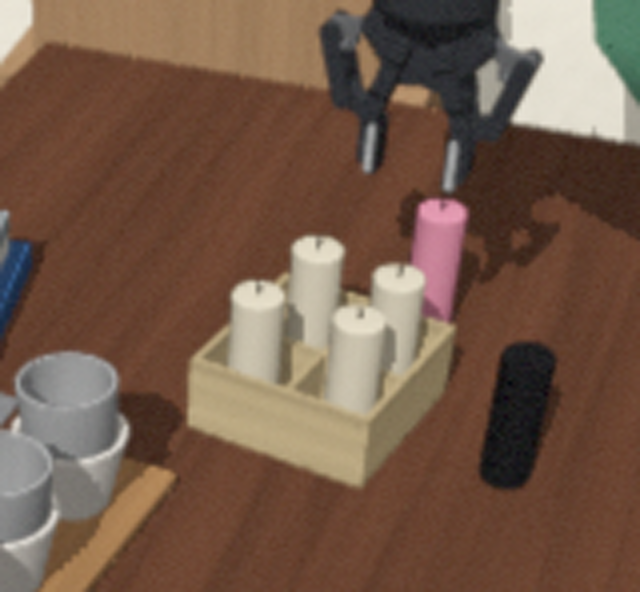

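>>> move_arm(commands=[0.6,-0.03,0.01,0,1,0,0,0,1,0,0,0,0.8,0,0,0,0.6,0,0,0,0.37,0,0,0,0,0,0,0,0,0,0,0])

```text
time: 73.82
eef_pos: [0.4802, -0.3707, 0.1005]
tcp_rot: [0.03, 0.706, -0.031, 0.707]
contact_force: [-0.5, -0.4, -0.1]
opening: 0.539
```

>>> move_arm(commands=[0,0,0,0,0,0,0,0,0,0,0,0,0,0,0,0], jaw=25, force=40)

```text
time: 74.32
eef_pos: [0.4801, -0.3707, 0.1008]
tcp_rot: [0.03, 0.706, -0.031, 0.707]
contact_force: [-1.7, 0.9, 5.8]
opening: 0.41
```

```bash
python3 -c "
from h import *
ims=snap('ai',('side',))
im=cv2.imread('pics/ai_side.png');cv2.imwrite('pics/ai1.png',cv2.resize(im[60:220,240:400],None,fx=4,fy=3.7,interpolation=2))
togo(.6365,-.1697,.25,-5)
"
```

```text
t 74.38 pos [ 0.4801 -0.3707  0.1008] y [ 0.086  0.996 -0.001] z [ 0.996 -0.086  0.001] x [ 0.001 -0.001 -1.   ] F [-2.19 -0.89  5.62] open 0.417 q [-0.82  0.29  1.85 -0.    1.   -0.74]
units along tool x,y,z: [-5.976  8.544  5.544]
jaw heading -4.96
turn units 0.00818080676785371
```

View pics/ai1.png

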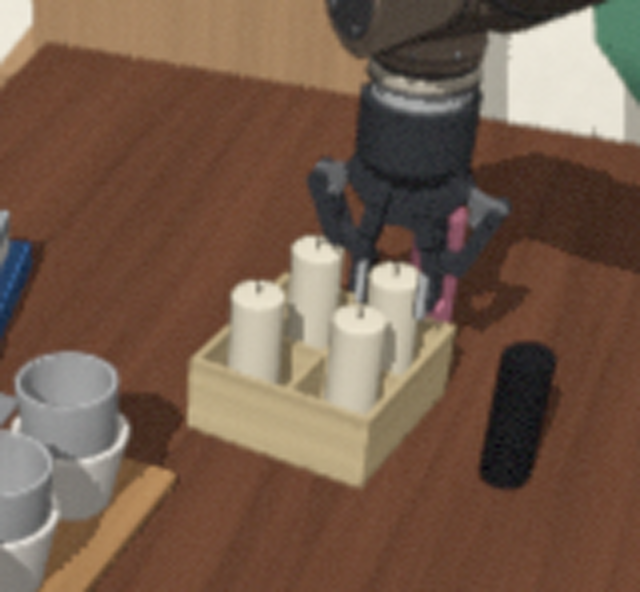

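>>> move_arm(commands=[-0.5,0,0,0,-1,0,0,0,-1,0,0,0,-1,0,0,0,-1,0,0,0,-1,0,0,0,-0.5,0.5,0.3,0,0,1,0.6,0,0,1,0.6,0,0,1,0.65,0,0,1,0.65,0,0,1,0.65,0,0,1,0.65,0,0,1,0.65,0,0,0.7,0.5,0,0,0.34,0.29,0,0,0,0,0,0,0,0,0])

```text
time: 76.62
eef_pos: [0.6358, -0.1701, 0.2495]
tcp_rot: [0.031, 0.707, -0.031, 0.706]
contact_force: [0.4, 0.4, -1.6]
opening: 0.412
```

```bash
python3 -c "
from h import *
ims=snap('aj')
im=cv2.imread('pics/aj_side.png');cv2.imwrite('pics/aj1.png',cv2.resize(im[60:260,160:320],None,fx=4,fy=3,interpolation=2))
togo(.6365,-.1697,.142,-5)
"
```

```text
t 76.72 pos [ 0.6358 -0.1703  0.2496] y [ 0.088  0.996 -0.   ] z [ 0.996 -0.088 -0.   ] x [-0. -0. -1.] F [ 0.24 -0.04 -0.75] open 0.41 q [-0.42  0.25  1.62 -0.    1.28 -0.33]
units along tool x,y,z: [4.304 0.026 0.027]
jaw heading -5.03
turn units -0.006733892739555358
```

View pics/aj1.png

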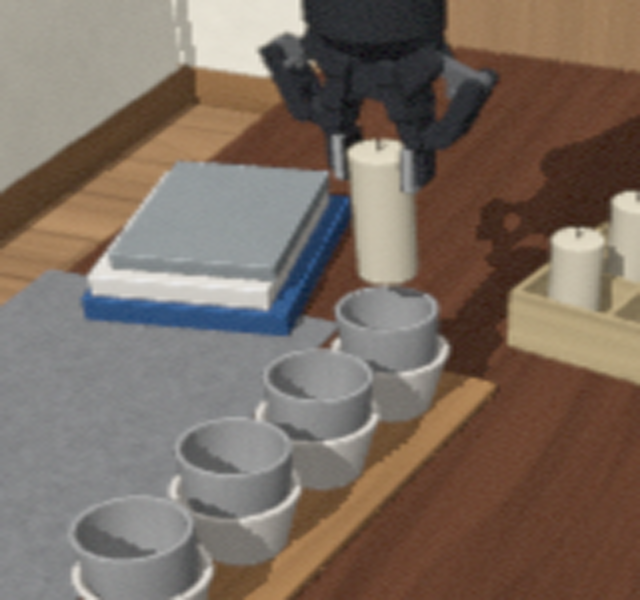

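>>> move_arm(commands=[0.6,0.02,0.01,0,0.8,0,0,0,0.8,0,0,0,0.8,0,0,0,0.6,0,0,0,0.4,0,0,0,0.14,0,0,0,0,0,0,0,0,0,0,0])

```text
time: 77.85
eef_pos: [0.637, -0.1692, 0.1471]
tcp_rot: [0.03, 0.706, -0.031, 0.707]
contact_force: [-0.6, -0.6, -1.8]
opening: 0.408
```

>>> move_arm(commands=[0.06,0,0,0,0.06,0,0,0,0,0,0,0,0,0,0,0])

```text
time: 78.35
eef_pos: [0.6365, -0.169, 0.143]
tcp_rot: [0.031, 0.706, -0.031, 0.706]
contact_force: [0.3, -0.6, -0.8]
opening: 0.406
```

>>> move_arm(commands=[0.06,0,0,0,0,0,0,0,0,0,0,0])

```text
time: 78.72
eef_pos: [0.6365, -0.169, 0.1415]
tcp_rot: [0.031, 0.706, -0.031, 0.706]
contact_force: [-0.1, -0.0, -1.7]
opening: 0.406
```

>>> move_arm(commands=[0.06,0,0,0,0,0,0,0,0,0,0,0])

```text
time: 79.1
eef_pos: [0.6365, -0.169, 0.1401]
tcp_rot: [0.031, 0.706, -0.031, 0.706]
contact_force: [1.0, -0.2, -1.5]
opening: 0.415
```

```bash
python3 -c "
from h import *
ims=snap('ak',('side',))
im=cv2.imread('pics/ak_side.png');cv2.imwrite('pics/ak1.png',cv2.resize(im[60:260,160:320],None,fx=4,fy=3,interpolation=2))
info()
"
```

```text
t 79.15 pos [ 0.6365 -0.169   0.1401] y [0.087 0.996 0.   ] z [ 0.996 -0.087  0.   ] x [ 0.  0. -1.] F [-0.61  0.52 -1.14] open 0.407 q [-0.41  0.35  1.7   0.    1.09 -0.33]
```

View pics/ak1.png

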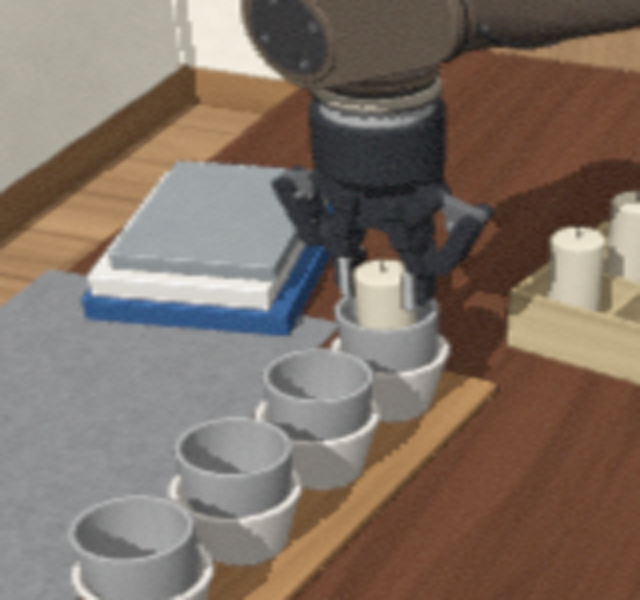

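>>> move_arm(commands=[0.04,0,0,0,0,0,0,0,0,0,0,0])

```text
time: 79.53
eef_pos: [0.6365, -0.169, 0.1391]
tcp_rot: [0.031, 0.706, -0.031, 0.706]
contact_force: [0.8, 0.2, -1.1]
opening: 0.411
```

>>> move_arm(commands=[0,0,0,0,0,0,0,0,0,0,0,0], jaw=50)

```text
time: 79.9
eef_pos: [0.6366, -0.169, 0.1393]
tcp_rot: [0.031, 0.706, -0.031, 0.707]
contact_force: [-0.4, -0.2, 0.3]
opening: 0.588
```

>>> move_arm(commands=[-0.6,0,0,0,-1,0,0,0,-1,0,0,0,0,0,0,0])

```text
time: 80.4
eef_pos: [0.6383, -0.1697, 0.2083]
tcp_rot: [0.03, 0.704, -0.032, 0.709]
contact_force: [-0.3, 0.2, 0.6]
opening: 0.586
```

```bash
python3 -c "
from h import *
ims=snap('al',('side',))
im=cv2.imread('pics/al_side.png');cv2.imwrite('pics/al1.png',cv2.resize(im[60:260,160:320],None,fx=4,fy=3,interpolation=2))
togo(.4890,-.3093,.2,-5)
"
```

```text
t 80.45 pos [ 0.6373 -0.1693  0.2061] y [ 0.086  0.996 -0.001] z [ 0.996 -0.086  0.003] x [ 0.003 -0.001 -1.   ] F [ 0.43 -0.03  0.09] open 0.579 q [-0.41  0.28  1.65  0.    1.2  -0.33]
units along tool x,y,z: [ 0.231 -6.093 -5.424]
jaw heading -4.96
turn units 0.007935649860860395
```

View pics/al1.png

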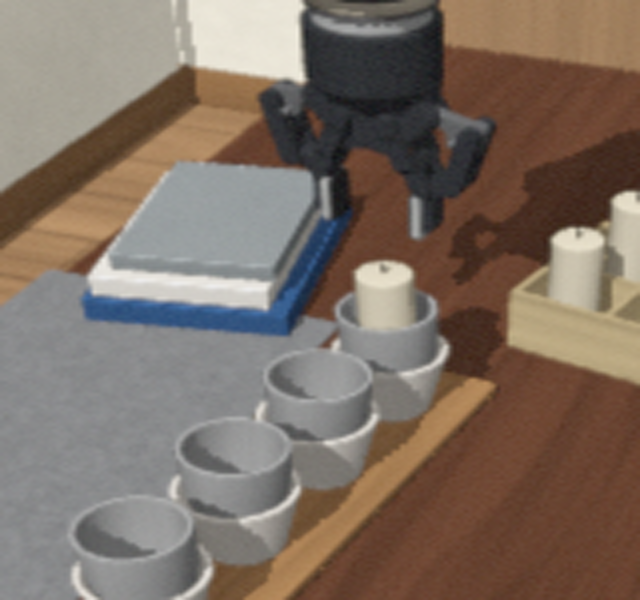

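>>> move_arm(commands=[0,-0.9,-0.8,0,0,-0.9,-0.8,0,0,-0.9,-0.8,0,0,-0.9,-0.8,0,0,-0.9,-0.8,0,0,-0.9,-0.8,0,0,-0.7,-0.6,0,0,0,0,0,0,0,0,0], jaw=46)

```text
time: 81.58
eef_pos: [0.4888, -0.3086, 0.2032]
tcp_rot: [0.031, 0.707, -0.03, 0.706]
contact_force: [0.4, 0.7, 0.4]
opening: 0.542
```

```bash
python3 -c "
from h import *
ims=snap('am')
print(fit(ims,(.488,-.3094),.018,.115,('side',)))
im=cv2.imread('pics/am_side.png');cv2.imwrite('pics/am1.png',cv2.resize(im[60:220,240:400],None,fx=4,fy=3.7,interpolation=2))
togo(.4893,-.3094,.1,-5)
"
```

```text
(array([ 0.48736976, -0.30998258]), np.float64(27.606639862060547))
t 81.67 pos [ 0.4892 -0.3085  0.2036] y [0.086 0.996 0.001] z [ 0.996 -0.086 -0.001] x [-0.     0.001 -1.   ] F [ 0.07 -0.07 -0.21] open 0.539 q [-0.74  0.11  1.86  0.    1.17 -0.65]
units along tool x,y,z: [ 4.144 -0.039  0.011]
jaw heading -4.91
turn units 0.017268957576777665
```

View pics/am1.png

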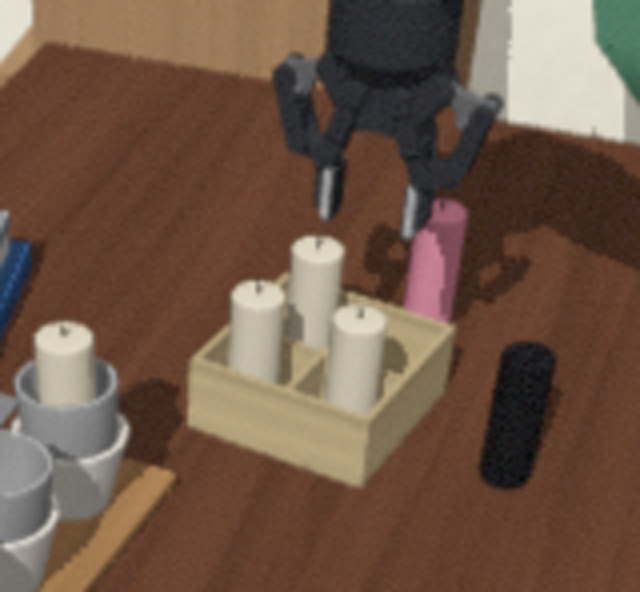

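Candle P2 in place at about (358,360). Descend and grip.

>>> move_arm(commands=[0.6,-0.03,-0.02,0,1,0,0,0,1,0,0,0,0.8,0,0,0,0.5,0,0,0,0.24,0,0,0,0,0,0,0,0,0,0,0])

```text
time: 82.68
eef_pos: [0.4888, -0.3104, 0.1015]
tcp_rot: [0.03, 0.706, -0.031, 0.707]
contact_force: [-0.3, 0.2, -0.2]
opening: 0.543
```

>>> move_arm(commands=[0,0,0,0,0,0,0,0,0,0,0,0,0,0,0,0], jaw=25, force=40)

```text
time: 83.18
eef_pos: [0.4888, -0.3105, 0.1017]
tcp_rot: [0.03, 0.706, -0.031, 0.707]
contact_force: [-1.4, -0.7, 5.6]
opening: 0.405
```

```bash
python3 -c "
from h import *
togo(.6435,-.0775,.25,-5)
"
```

```text
t 83.17 pos [ 0.4888 -0.3105  0.1017] y [ 0.086  0.996 -0.001] z [ 0.996 -0.086  0.001] x [ 0.001 -0.001 -1.   ] F [-1.4  -0.73  5.63] open 0.405 q [-0.74  0.24  1.92 -0.    0.98 -0.65]
units along tool x,y,z: [-5.936  9.812  5.369]
jaw heading -4.96
turn units 0.007930976555581993
```

>>> move_arm(commands=[-0.5,0,0,0,-1,0,0,0,-1,0,0,0,-1,0,0,0,-1,0,0,0,-1,0,0,0,-1,0,0,0,-0.5,0.5,0.3,0,0,1,0.5,0,0,1,0.5,0,0,1,0.55,0,0,1,0.55,0,0,1,0.55,0,0,1,0.55,0,0,1,0.55,0,0,1,0.55,0,0,0.9,0.5,0,0,0.41,0.27,0,0,0,0,0,0,0,0,0])

```text
time: 85.68
eef_pos: [0.6428, -0.0776, 0.2753]
tcp_rot: [0.031, 0.707, -0.031, 0.706]
contact_force: [-0.2, -0.6, -0.7]
opening: 0.409
```

```bash
python3 -c "
from h import *
ims=snap('an')
im=cv2.imread('pics/an_side.png');cv2.imwrite('pics/an1.png',cv2.resize(im[60:260,160:320],None,fx=4,fy=3,interpolation=2))
togo(.6435,-.0775,.145,-5)
"
```

```text
t 85.78 pos [ 0.6428 -0.0779  0.2755] y [ 0.088  0.996 -0.   ] z [ 0.996 -0.088 -0.   ] x [-0. -0. -1.] F [ 0.03 -0.28 -1.68] open 0.408 q [-0.28  0.21  1.62 -0.    1.32 -0.19]
units along tool x,y,z: [5.222 0.021 0.026]
jaw heading -5.02
turn units -0.004530747362719012
```

View pics/an1.png

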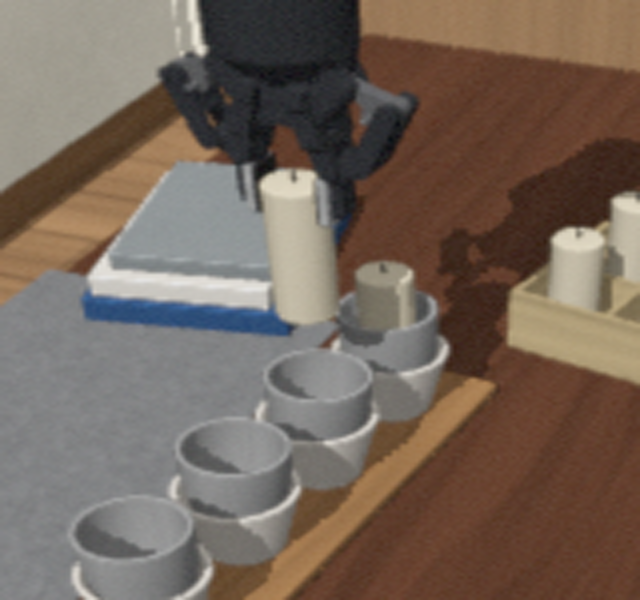

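>>> move_arm(commands=[0.6,0.02,0.02,0,1,0,0,0,1,0,0,0,0.9,0,0,0,0.8,0,0,0,0.5,0,0,0,0.3,0,0,0,0.06,0,0,0,0,0,0,0,0,0,0,0])

```text
time: 87.02
eef_pos: [0.6443, -0.0768, 0.1476]
tcp_rot: [0.03, 0.706, -0.031, 0.707]
contact_force: [0.0, -0.3, -0.1]
opening: 0.406
```

>>> move_arm(commands=[0.06,0,0,0,0.06,0,0,0,0.04,0,0,0,0,0,0,0])

```text
time: 87.52
eef_pos: [0.6436, -0.0767, 0.1424]
tcp_rot: [0.031, 0.707, -0.031, 0.706]
contact_force: [-0.6, -0.2, -1.3]
opening: 0.406
```

>>> move_arm(commands=[0.06,0,0,0,0,0,0,0,0,0,0,0])

```text
time: 87.9
eef_pos: [0.6437, -0.0768, 0.141]
tcp_rot: [0.031, 0.706, -0.031, 0.706]
contact_force: [-0.4, 1.2, -1.8]
opening: 0.402
```

>>> move_arm(commands=[0.04,0,0,0,0,0,0,0,0,0,0,0])

```text
time: 88.28
eef_pos: [0.6439, -0.0768, 0.1403]
tcp_rot: [0.031, 0.706, -0.031, 0.707]
contact_force: [-0.1, 0.2, 0.6]
opening: 0.409
```

>>> move_arm(commands=[0,0,0,0,0,0,0,0,0,0,0,0], jaw=50)

```text
time: 88.65
eef_pos: [0.6438, -0.0767, 0.1402]
tcp_rot: [0.031, 0.706, -0.031, 0.706]
contact_force: [-0.2, 0.7, -0.1]
opening: 0.592
```

>>> move_arm(commands=[-0.6,0,0,0,-1,0,0,0,-1,0,0,0,0,0,0,0])

```text
time: 89.15
eef_pos: [0.6456, -0.0772, 0.2093]
tcp_rot: [0.03, 0.704, -0.031, 0.709]
contact_force: [0.4, 0.0, -0.9]
opening: 0.586
```

```bash
python3 -c "
from h import *
ims=snap('ao',('side',))
im=cv2.imread('pics/ao_side.png');cv2.imwrite('pics/ao1.png',cv2.resize(im[60:260,160:320],None,fx=4,fy=3,interpolation=2))
togo(.5604,-.3132,.2,-5)
"
```

```text
t 89.2 pos [ 0.6445 -0.0769  0.207 ] y [ 0.087  0.996 -0.001] z [ 0.996 -0.087  0.003] x [ 0.003 -0.001 -1.   ] F [-0.26  0.26 -0.38] open 0.586 q [-0.27  0.26  1.68 -0.    1.2  -0.19]
units along tool x,y,z: [ 0.277 -9.706 -2.536]
jaw heading -4.96
turn units 0.00748545426577607
```

View pics/ao1.png

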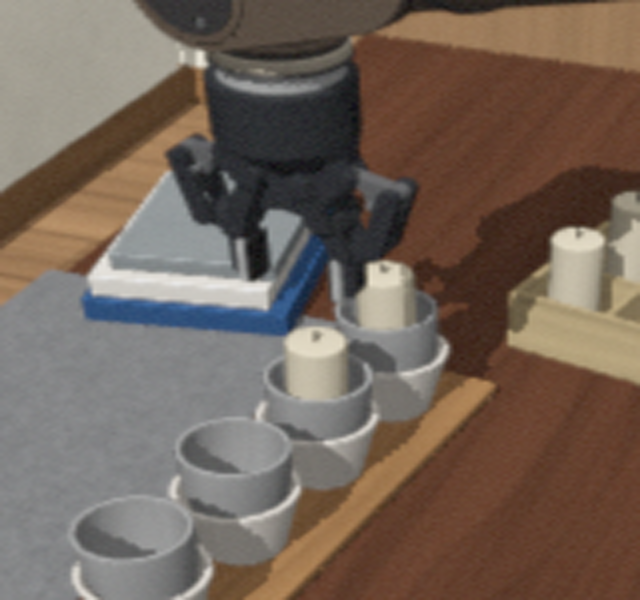

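>>> move_arm(commands=[0,-0.7,-0.25,0,0,-1,-0.25,0,0,-1,-0.25,0,0,-1,-0.25,0,0,-1,-0.25,0,0,-1,-0.25,0,0,-1,-0.25,0,0,-1,-0.25,0,0,-1,-0.25,0,0,-1,-0.25,0,0,0,0,0,0,0,0,0], jaw=46)

```text
time: 90.7
eef_pos: [0.5598, -0.3126, 0.204]
tcp_rot: [0.031, 0.707, -0.03, 0.706]
contact_force: [-0.5, 0.0, -0.3]
opening: 0.54
```

```bash
python3 -c "
from h import *
ims=snap('ap')
print(fit(ims,(.5604,-.3132),.018,.115,('side',)))
togo(.5604,-.3132,.1,-5)
"
```

```text
(array([ 0.56092815, -0.31308116]), np.float64(44.589481353759766))
t 90.8 pos [ 0.5604 -0.3121  0.2046] y [0.086 0.996 0.001] z [ 0.996 -0.086 -0.001] x [-0.001  0.001 -1.   ] F [-0.59  0.17 -0.39] open 0.536 q [-0.67  0.25  1.7   0.    1.19 -0.58]
units along tool x,y,z: [ 4.182 -0.047  0.005]
jaw heading -4.92
turn units 0.015366288879357625
```

>>> move_arm(commands=[0.6,-0.02,0,0,1,0,0,0,1,0,0,0,0.8,0,0,0,0.5,0,0,0,0.28,0,0,0,0,0,0,0,0,0,0,0])

```text
time: 91.8
eef_pos: [0.561, -0.3139, 0.1016]
tcp_rot: [0.03, 0.706, -0.031, 0.707]
contact_force: [-0.0, -1.3, -0.1]
opening: 0.538
```

>>> move_arm(commands=[0,0,0,0,0,0,0,0,0,0,0,0,0,0,0,0], jaw=25, force=40)

```text
time: 92.3
eef_pos: [0.5609, -0.3139, 0.1018]
tcp_rot: [0.03, 0.706, -0.031, 0.707]
contact_force: [-1.8, 0.6, 5.9]
opening: 0.412
```

```bash
python3 -c "
from h import *
togo(.6515,.014,.27,-5)
"
```

```text
t 92.3 pos [ 0.5609 -0.3139  0.1018] y [ 0.086  0.996 -0.001] z [ 0.996 -0.086  0.001] x [ 0.001 -0.001 -1.   ] F [-1.84  0.61  5.87] open 0.412 q [-0.67  0.36  1.76 -0.    1.02 -0.58]
units along tool x,y,z: [-6.738 13.373  2.485]
jaw heading -4.96
turn units 0.008050929354112668
```

>>> move_arm(commands=[-0.5,0,0,0,-1,0,0,0,-1,0,0,0,-1,0,0,0,-1,0,0,0,-1,0,0,0,-1,0,0,0,-0.7,0.5,0.1,0,0,1,0.2,0,0,1,0.2,0,0,1,0.2,0,0,1,0.2,0,0,1,0.2,0,0,1,0.2,0,0,1,0.2,0,0,1,0.2,0,0,1,0.2,0,0,1,0.2,0,0,1,0.2,0,0,1,0.19,0])

```text
time: 94.8
eef_pos: [0.6492, -0.0056, 0.28]
tcp_rot: [0.031, 0.707, -0.03, 0.706]
contact_force: [0.1, -0.6, -1.8]
opening: 0.41
```

>>> move_arm(commands=[0,0.6,0,0,0,0.27,0,0,0,0,0,0,0,0,0,0])

```text
time: 95.3
eef_pos: [0.6513, 0.0135, 0.2806]
tcp_rot: [0.031, 0.706, -0.031, 0.706]
contact_force: [-1.0, 0.9, -1.0]
opening: 0.411
```

```bash
python3 -c "
from h import *
ims=snap('aq')
im=cv2.imread('pics/aq_side.png');cv2.imwrite('pics/aq1.png',cv2.resize(im[60:270,140:320],None,fx=4,fy=2.8,interpolation=2))
togo(.6515,.014,.145,-5)
"
```

```text
t 95.4 pos [0.6513 0.0134 0.2806] y [ 0.088  0.996 -0.   ] z [ 0.996 -0.088  0.   ] x [ 0. -0. -1.] F [-0.46  1.02 -1.06] open 0.409 q [-0.13  0.21  1.6  -0.    1.33 -0.05]
units along tool x,y,z: [5.425e+00 2.400e-02 4.000e-03]
jaw heading -5.02
turn units -0.004489338125000586
```

View pics/aq1.png

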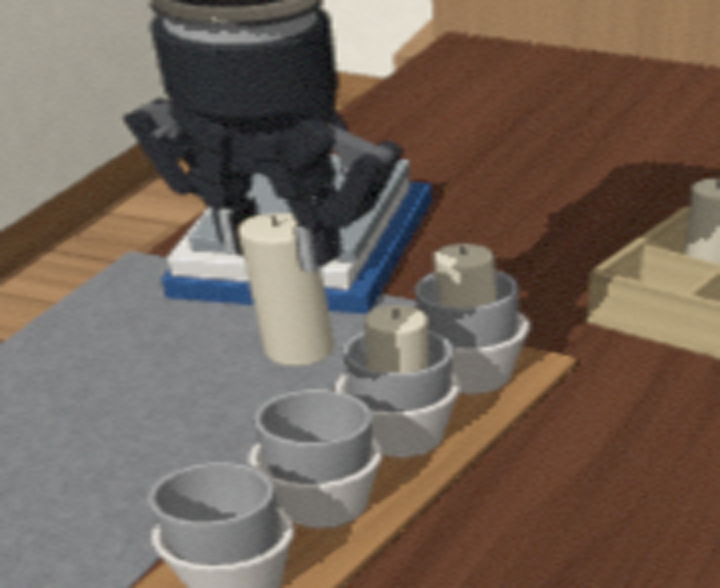

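```bash
python3 -c "
from h import *
for x,y,z in((.6513,.0134,.2806-.0968),(.6428,-.0779,.2755-.0967)):
  a=proj('side',[[x,y,z],[x,y,z+.11]]);print((a-[140,60])*[4,2.8],(a-[160,60])*[4,3])
"
```

```text
[[297.00839895 350.06967065]
 [275.73590756 226.25441274]] [[217.00839895 375.07464712]
 [195.73590756 242.41544222]]
[[386.64322363 288.7214301 ]
 [374.568768   168.59423629]] [[306.64322363 309.3443894 ]
 [294.568768   180.63668174]]
```

>>> move_arm(commands=[0.6,0.02,0,0,1,0,0,0,1,0,0,0,1,0,0,0,0.8,0,0,0,0.5,0,0,0,0.3,0,0,0,0.12,0,0,0,0,0,0,0,0,0,0,0])

```text
time: 96.65
eef_pos: [0.6519, 0.0146, 0.1485]
tcp_rot: [0.031, 0.706, -0.031, 0.707]
contact_force: [0.2, -0.4, -1.2]
opening: 0.405
```

>>> move_arm(commands=[0.06,0,0,0,0.06,0,0,0,0.04,0,0,0,0,0,0,0])

```text
time: 97.15
eef_pos: [0.6513, 0.0147, 0.1434]
tcp_rot: [0.031, 0.707, -0.031, 0.706]
contact_force: [0.8, 0.4, -1.4]
opening: 0.409
```

>>> move_arm(commands=[0.06,0,0,0,0,0,0,0,0,0,0,0])

```text
time: 97.52
eef_pos: [0.6514, 0.0147, 0.1421]
tcp_rot: [0.031, 0.706, -0.031, 0.706]
contact_force: [0.2, 0.3, -2.0]
opening: 0.409
```

>>> move_arm(commands=[0.06,0,0,0,0,0,0,0,0,0,0,0])

```text
time: 97.9
eef_pos: [0.6516, 0.0147, 0.1407]
tcp_rot: [0.031, 0.706, -0.031, 0.707]
contact_force: [1.0, 1.0, -0.0]
opening: 0.409
```

>>> move_arm(commands=[0.02,0,0,0,0,0,0,0,0,0,0,0])

```text
time: 98.28
eef_pos: [0.6516, 0.0147, 0.1405]
tcp_rot: [0.031, 0.706, -0.031, 0.707]
contact_force: [-0.6, -0.3, 1.6]
opening: 0.411
```

>>> move_arm(commands=[0,0,0,0,0,0,0,0,0,0,0,0], jaw=50)

```text
time: 98.65
eef_pos: [0.6513, 0.0147, 0.1398]
tcp_rot: [0.031, 0.707, -0.031, 0.706]
contact_force: [0.5, 0.3, 0.7]
opening: 0.587
```

>>> move_arm(commands=[-0.6,0,0,0,-1,0,0,0,-1,0,0,0,0,0,0,0])

```text
time: 99.15
eef_pos: [0.6533, 0.0145, 0.2093]
tcp_rot: [0.03, 0.704, -0.031, 0.709]
contact_force: [0.3, 0.1, 0.2]
opening: 0.582
```

```bash
python3 -c "
from h import *
ims=snap('ar',('side',))
im=cv2.imread('pics/ar_side.png');cv2.imwrite('pics/ar1.png',cv2.resize(im[60:270,140:320],None,fx=4,fy=2.8,interpolation=2))
togo(.5405,-.386,.2,-5)
"
```

```text
t 99.2 pos [0.6522 0.0146 0.207 ] y [ 0.086  0.996 -0.   ] z [ 0.996 -0.086  0.004] x [ 0.004 -0.    -1.   ] F [-0.73  0.3   0.28] open 0.583 q [-0.13  0.27  1.67  0.    1.2  -0.05]
units along tool x,y,z: [  0.272 -16.352  -3.069]
jaw heading -4.96
turn units 0.00810986360473862
```

View pics/ar1.png

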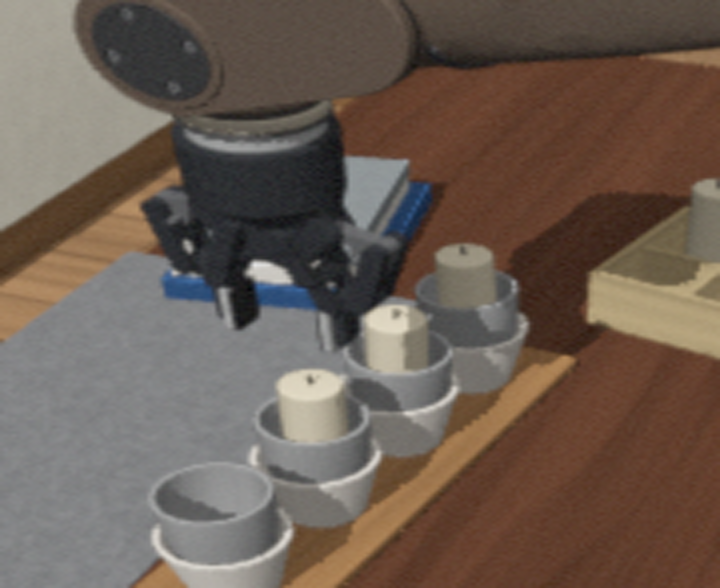

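Third candle in. Last candle P1; the tips (about z 0.19) clear the candle tops (0.16) on the way.

>>> move_arm(commands=[0,-0.75,-0.18,0,0,-1,-0.18,0,0,-1,-0.18,0,0,-1,-0.18,0,0,-1,-0.18,0,0,-1,-0.18,0,0,-1,-0.18,0,0,-1,-0.18,0,0,-1,-0.18,0,0,-1,-0.18,0,0,-1,-0.18,0,0,-1,-0.18,0,0,-1,-0.18,0,0,-1,-0.18,0,0,-1,-0.18,0,0,-1,-0.18,0,0,-0.6,-0.15,0,0,0,0,0,0,0,0,0], jaw=46)

```text
time: 101.58
eef_pos: [0.5408, -0.3854, 0.205]
tcp_rot: [0.031, 0.706, -0.03, 0.706]
contact_force: [0.0, 0.7, 0.0]
opening: 0.541
```

```bash
python3 -c "
from h import *
ims=snap('as')
print(fit(ims,(.5405,-.386),.018,.115,('side',)))
togo(.5405,-.386,.1,-5)
"
```

```text
(array([ 0.53974451, -0.38661215]), np.float64(48.16110610961914))
t 101.67 pos [ 0.541  -0.3851  0.2051] y [0.085 0.996 0.   ] z [ 0.996 -0.085 -0.   ] x [ 0.  0. -1.] F [ 0.25 -0.13  0.92] open 0.539 q [-0.77  0.3   1.64  0.    1.21 -0.69]
units along tool x,y,z: [ 4.204 -0.039 -0.015]
jaw heading -4.9
turn units 0.019940398089192967
```

>>> move_arm(commands=[0.6,-0.02,-0.02,0,1,0,0,0,1,0,0,0,0.8,0,0,0,0.5,0,0,0,0.3,0,0,0,0,0,0,0,0,0,0,0])

```text
time: 102.68
eef_pos: [0.5405, -0.3869, 0.1011]
tcp_rot: [0.03, 0.706, -0.031, 0.707]
contact_force: [-0.1, -0.8, -0.1]
opening: 0.537
```

>>> move_arm(commands=[0,0,0,0,0,0,0,0,0,0,0,0,0,0,0,0], jaw=25, force=40)

```text
time: 103.18
eef_pos: [0.5406, -0.387, 0.1014]
tcp_rot: [0.03, 0.706, -0.031, 0.707]
contact_force: [-0.6, 1.1, 5.1]
opening: 0.409
```

```bash
python3 -c "
from h import *
togo(.6615,.1060,.27,-5)
"
```

```text
t 103.17 pos [ 0.5406 -0.387   0.1014] y [ 0.087  0.996 -0.001] z [ 0.996 -0.087  0.002] x [ 0.001 -0.002 -1.   ] F [-0.58  1.12  5.15] open 0.409 q [-0.77  0.41  1.7  -0.    1.03 -0.69]
units along tool x,y,z: [-6.769 20.056  3.123]
jaw heading -4.96
turn units 0.007204337077513401
```

>>> move_arm(commands=[-0.5,0,0,0,-1,0,0,0,-1,0,0,0,-1,0,0,0,-1,0,0,0,-1,0,0,0,-1,0,0,0,-0.7,0.5,0.1,0,0,1,0.16,0,0,1,0.16,0,0,1,0.16,0,0,1,0.16,0,0,1,0.16,0,0,1,0.16,0,0,1,0.16,0,0,1,0.16,0,0,1,0.16,0,0,1,0.16,0,0,1,0.16,0,0,1,0.16,0])

```text
time: 105.68
eef_pos: [0.6174, -0.0774, 0.2797]
tcp_rot: [0.03, 0.707, -0.03, 0.706]
contact_force: [0.7, -0.2, -1.1]
opening: 0.408
```

>>> move_arm(commands=[0,1,0.16,0,0,1,0.16,0,0,1,0.16,0,0,1,0.16,0,0,1,0.16,0,0,1,0.16,0,0,0.9,0.14,0,0,0.6,0,0,0,0,0,0,0,0,0,0])

```text
time: 106.92
eef_pos: [0.6609, 0.1045, 0.28]
tcp_rot: [0.031, 0.707, -0.031, 0.706]
contact_force: [-0.2, 0.7, -0.3]
opening: 0.41
```

```bash
python3 -c "
from h import *
ims=snap('at')
im=cv2.imread('pics/at_side.png');cv2.imwrite('pics/at1.png',cv2.resize(im[60:290,120:320],None,fx=3.5,fy=2.6,interpolation=2))
s,R=togo(.6615,.1060,.145,-5) or (0,0)
"
```

```text
t 107.03 pos [0.661  0.1041 0.2801] y [ 0.088  0.996 -0.   ] z [ 0.996 -0.088  0.   ] x [-0. -0. -1.] F [-1.11 -0.09 -0.91] open 0.406 q [ 0.    0.25  1.56 -0.    1.33  0.09]
units along tool x,y,z: [5.405 0.079 0.013]
jaw heading -5.02
turn units -0.004914204223189245
```

View pics/at1.png

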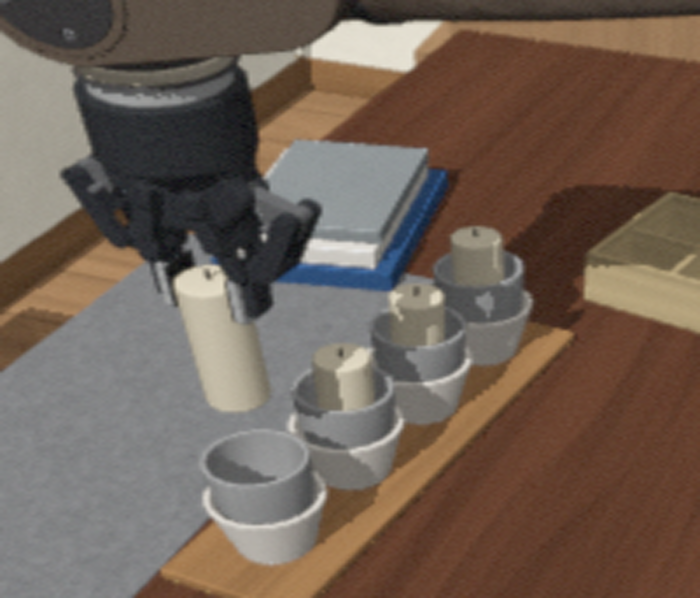

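>>> move_arm(commands=[0.6,0.06,0.01,0,1,0,0,0,1,0,0,0,1,0,0,0,0.8,0,0,0,0.5,0,0,0,0.3,0,0,0,0.1,0,0,0,0,0,0,0,0,0,0,0])

```text
time: 108.28
eef_pos: [0.6619, 0.1064, 0.1486]
tcp_rot: [0.031, 0.706, -0.031, 0.707]
contact_force: [-0.1, 0.3, -0.9]
opening: 0.409
```

>>> move_arm(commands=[0.06,0,0,0,0.06,0,0,0,0.04,0,0,0,0,0,0,0])

```text
time: 108.78
eef_pos: [0.6613, 0.1064, 0.1433]
tcp_rot: [0.031, 0.707, -0.031, 0.706]
contact_force: [-0.2, -0.6, -0.9]
opening: 0.409
```

>>> move_arm(commands=[0.06,0,0,0,0,0,0,0,0,0,0,0])

```text
time: 109.15
eef_pos: [0.6614, 0.1064, 0.1421]
tcp_rot: [0.031, 0.706, -0.031, 0.706]
contact_force: [-0.7, -0.1, -0.7]
opening: 0.408
```

>>> move_arm(commands=[0.06,0,0,0,0,0,0,0,0,0,0,0])

```text
time: 109.52
eef_pos: [0.6614, 0.1064, 0.1406]
tcp_rot: [0.031, 0.706, -0.031, 0.706]
contact_force: [-0.8, -0.3, -0.8]
opening: 0.407
```

>>> move_arm(commands=[0.05,0,0,0,0,0,0,0,0,0,0,0])

```text
time: 109.9
eef_pos: [0.6616, 0.1064, 0.1397]
tcp_rot: [0.031, 0.706, -0.031, 0.707]
contact_force: [-0.6, -0.2, 0.5]
opening: 0.411
```

>>> move_arm(commands=[0,0,0,0,0,0,0,0,0,0,0,0], jaw=50)

```text
time: 110.28
eef_pos: [0.6614, 0.1064, 0.1393]
tcp_rot: [0.031, 0.706, -0.031, 0.706]
contact_force: [-0.6, 0.4, -0.3]
opening: 0.588
```

>>> move_arm(commands=[-0.6,0,0,0,-1,0,0,0,-1,0,0,0,-1,0,0,0,-0.5,-0.3,-0.5,0,0,-0.8,-1,0,0,-1,-1,0,0,-1,-1,0,0,-1,-1,0,0,-1,-1,0,0,-1,-1,0,0,-1,-1,0,0,-1,-0.5,0,0,-1,0,0,0,-1,0,0,0,-1,0,0,0,-1,0,0,0,0,0,0])

```text
time: 112.52
eef_pos: [0.4361, -0.1789, 0.2431]
tcp_rot: [0.031, 0.706, -0.032, 0.707]
contact_force: [0.4, 0.5, -0.5]
opening: 0.586
```

```bash
python3 -c "
from h import *
ims=snap('au')
info()
for n in('top','side'):
  for c in ((.6360,-.169),(.6443,-.0772),(.6525,.0146),(.6607,.1063)):
    print(n,'cup-holder mm',((fit(ims,c,.032,.117,(n,))[0]-c)*1e3).round(1),'candle',((fit(ims,c,.018,.153,(n,),rad=.01)[0]-c)*1e3).round(1))
im=cv2.imread('pics/au_side.png');cv2.imwrite('pics/au1.png',cv2.resize(im[130:290,160:300],None,fx=5,fy=3.7,interpolation=2))
im=cv2.imread('pics/au_top.png');cv2.imwrite('pics/au2.png',cv2.resize(im[130:210,185:350],None,fx=4.8,fy=4.8,interpolation=2))
"
```

```text
t 112.62 pos [ 0.4361 -0.1774  0.2426] y [ 0.087  0.996 -0.   ] z [ 0.996 -0.087  0.001] x [ 0.001 -0.    -1.   ] F [ 0.5  -0.07  0.04] open 0.584 q [-0.6  -0.18  2.07  0.    1.25 -0.52]
top cup-holder mm [ 2.6 -1. ] candle [1.  1.5]
top cup-holder mm [-12.6   2.7] candle [-6.  2.]
top cup-holder mm [ 0.1 -0.7] candle [-4. -2.]
top cup-holder mm [-5.9  6.3] candle [ 2.2 -0.1]
side cup-holder mm [ 0.8 -1.4] candle [ 1.1 -0.5]
side cup-holder mm [-4.1  0.5] candle [-5.8  2.6]
side cup-holder mm [-2. -1.] candle [-6.1  0.2]
side cup-holder mm [-6.5 -9.2] candle [1.3 2.5]
```

View pics/au1.png

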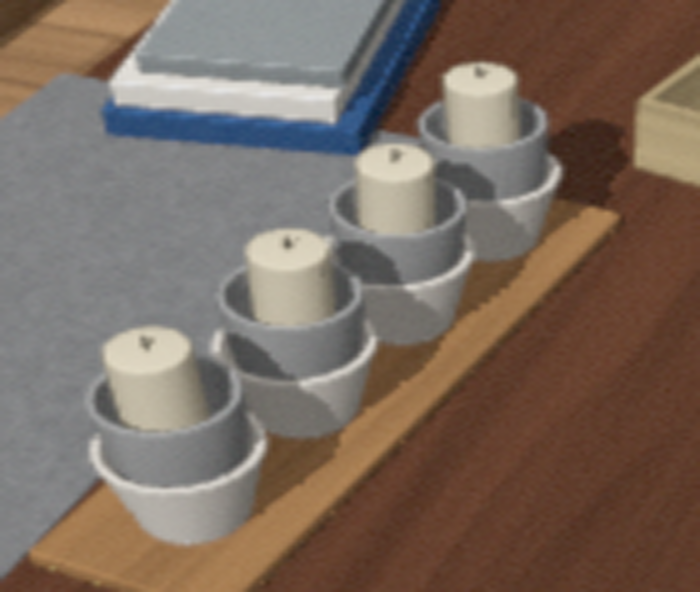

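View pics/au2.png

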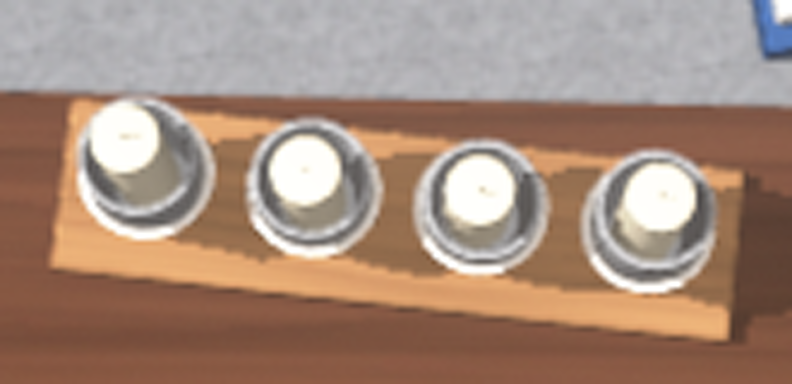

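View pics/au_side.png

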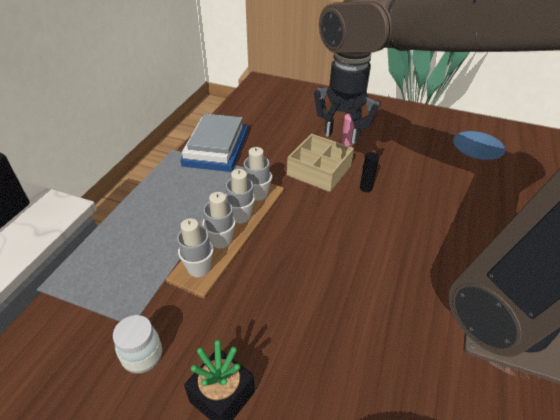

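```bash
cat > ov.py <<'E'
from h import *
H=np.array([(.6360,-.169),(.6443,-.0772),(.6525,.0146),(.6607,.1063)])
def ring(n,im,x,y,R,z,col,c0,r0,f):
    p=proj(n,np.c_[x+R*C[:,0],y+R*C[:,1],np.full(len(T),z)])
    cv2.polylines(im,[((p-[c0,r0]+.5)*f-.5).round().astype(int)],True,col,1)
def draw(tag,offs,out):
    r=[]
    for i in range(4):
        row=[]
        for n in("top","side"):
            im0=cv2.imread(f"pics/{tag}_{n}.png")
            c=proj(n,[*H[i],.11])[0].astype(int);w=25;f=8
            im=cv2.resize(im0[c[1]-w:c[1]+w,c[0]-w:c[0]+w],None,fx=f*0.98,fy=f*0.98,interpolation=2);f*=.98
            ring(n,im,*H[i],.037,.076,(0,255,255),c[0]-w,c[1]-w,f)
            ring(n,im,*(H[i]+offs[i]),.032,.117,(0,0,255),c[0]-w,c[1]-w,f)
            row.append(im)
        r.append(np.vstack(row))
    o=np.hstack(r);print(o.shape);cv2.imwrite(out,cv2.resize(o,(800,int(o.shape[0]*800/o.shape[1]))))
E
python3 -c "
from ov import *
draw('au',np.zeros((4,2)),'pics/av.png')"
```

```text
(784, 1568, 3)
```

View pics/av.png

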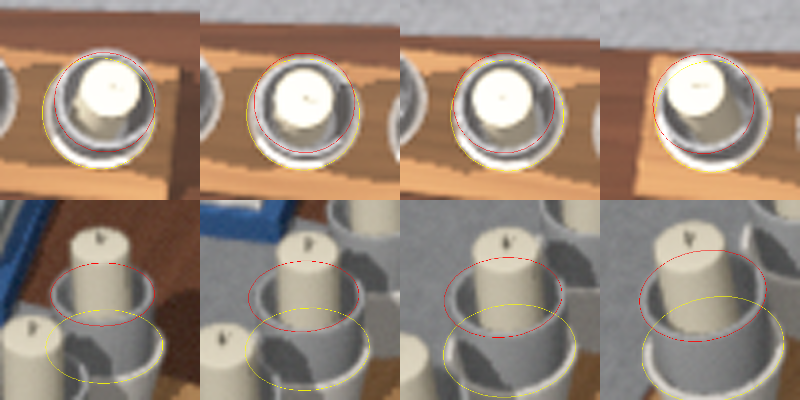

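```bash
python3 -c "
from plant import ctrl
s=ctrl.get_state();print(s['time'],s['dq'].round(3),s['contact_force'].round(2))
print(ctrl.sign_off())"
```

```text
112.625 [ 0.018  0.002  0.01  -0.001 -0.002 -0.004] [ 0.5  -0.07  0.04]
the job is handed in; nothing more can be done
None
```

All four metal cups are seated in their own ceramic holders with one candle each, and the job was handed in at 112.6 s. There was no spare candle.

**Last checks:**
- **Cups:** In the final pictures from both cameras, the drawn rim circles match all four cups within about 3 mm. They sit at the expected seating height, about 39 mm below the holder rims.
- **Candles:** All four stand upright in the cups. Candle tops were within about 6 mm of the holder axes.
- **Robot and bystanders:** The gripper was clear of everything, with measured forces near zero. The robot never worked near the plant or the jar, and neither looks moved.

**Problems along the way:**
- **Knocked cup:** One cup was knocked against its neighbour mid-run. I found both again in the pictures before gripping.
- **Off-centre grip:** The neighbouring cup was first gripped off-centre and touched the holder wall with about 6–13 N. I set it back on the table, gripped it again and then lowered it freely.
- **My mistake:** I narrowed the jaws too early while still around a seated cup, so it was lifted out again. I carried it back and lowered it a second time, with at most about 7 N of contact.

**Disagreeing check:** With the candles in, the automatic rim fit was up to 13 mm off for two cups, one in the third holder from the plant and the other in the holder nearest it. In both cases it gave no consistent answer between the cameras. I went by the drawn overlays instead, which agree in both views.

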